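# Clear the red ring and offer the cheese-ball dish

## Robot

A 7-joint arm with a two-finger parallel gripper is mounted at the origin on the work surface. World frame = base frame: x ahead of the robot, y to its left, z up, the work surface at z = 0. Lengths are in m, angles in degrees, forces in N, time in s.
With the tool pointing down it reaches from about 0.425 to 0.825 m from the base axis. Payload 3.6 kg.
Tool frame: the origin (TCP) lies midway between the tips of the shut fingers; the grasp point (between the pads) lies 19 mm behind it; z points along the fingers, y is the direction in which the jaws open and shut (so a half turn about z gives the same grasp; the last joint's range is limited). The gripper opens to 85 mm and grips with 20 to 120 N. Pads are 22 mm wide; open, the fingers measure 114 mm over their backs; the gripper's body (76 mm by 85 mm) begins 54 mm behind the grasp point. The pads swing forward as they close: fully open they stand 13 mm farther back than shut.
Start: joints at [63.742, 35.231, -0.722, 81.555, 0.464, 63.22, -2.315], TCP at [0.272, -0.59, 0.231] pointing down, gripper open.
Joint ranges: [-178.69, 178.69], [-17.37, 117.87], [-77.05, 75.6], [15.02, 138.74], [-78.02, 258.01], [0.78, 113.62], [-162.83, 162.83]. Speed limits (degrees/s): [159.86, 159.86, 180, 180, 180, 180, 180].

## Interface

Orientations are given as [roll, pitch, yaw] about the fixed x, y, z axes, in that order (R = Rz(yaw) Ry(pitch) Rx(roll)).
In Python, from workcell import robot, cams gives the robot as it stands. The module is installed in compiled form; this text tells all that it offers.
- The arm moves only by the tool step_arm, never from a script. Its argument "targets" is a list of rows, each an object with "grip": the closure, from 0 (fully open) to 1 (shut); "dp": the shift along the tool's x, y, z in m, a list of three; "twist": the turn, a rotation vector about the tool's x, y, z in rad, a list of three. In form: [{"grip": grip, "dp": [tx, ty, tz], "twist": [wx, wy, wz]}, ...]. A call has 1 to 5 rows; each row shifts and turns the pose as measured when the row begins, along the tool's axes as they then stand; what a row does not reach is not made up. A row lasts 1/8 s, in which the tool goes at most 62.5 mm and 10.7 degrees, less where a joint would pass 70% of its speed; a pose out of reach is approached as far as the arm can. A call with a gripper value outside its range is refused whole. The fingers move at their own pace and stop on an object; the grip force is fixed at half the most. Time passes only in rows, so rows that do not move let the fingers close. It gives the time, the measured TCP pose, the force and the opening at its end, in the units of the state.
- robot.get_state(): the state, without advancing time (a new reading comes with each control period).
- cams.get_image(name): name is "side" or "top" or "wrist"; returns a dict with "pixels" (480x640x3 uint8, red, green, blue), "vfov" (degrees; the focal length in pixels is half the picture's height over the tangent of half this angle, whatever the lens; pixels are square), "cx", "cy" (the principal point, pixels), "dist" ([k1, k2, p1, p2, k3] as OpenCV has them; the pictures are not rectified), "rvec" (rotation vector, rad) and "tvec" (3), from world to camera coordinates, as OpenCV has them. Camera axes: x right, y down, z forward; pixel columns grow to the right and rows downward; lengths in m; the calibration is good to about 2 mm. A picture is of the moment at which its call begins. There is no depth.
- robot.finish_job(): hands the job in, once; it reports no verdict.
The state is a dict: "time": time; "joint_positions": joint angles; "dq": joint speeds; "effort": joint torques, N m; "tcp_pos": TCP position; "eef_rot": TCP orientation; "wrist_force": force on the tool from outside, world axes, zero at the start; "moment": the same for the moment, N m; "finger_gap": finger opening in m.
Only numpy, scipy, OpenCV 4.12 (cv2) and the standard library are available. Lean on these libraries where they do the work, as an engineer would, in place of code of your own. Each camera call takes 0.05 s, during which the arm holds its last target.

## Task

On the tasting stand's black warming tray, slide the saucepan from the red ring into the blue ring without lifting it, and let go of it there. Then pick up the green dish with the arched handle, carry it level to the freed red ring, turning it about a quarter turn so that its red lug points squarely at the tray's far long edge (the guests' side), and finish while still holding it there, still and level, centred over the ring with its underside about 8 cm above the tray. The cheese ball must stay inside the brown circle in the middle of the dish all the time, and the salt cellar, the mug and the jar stay where they stand.

Things in the scene. Friction and masses are not known exactly. Their poses are not given: they have to be found in the camera images.
- tray: flat black glass warming tray with aluminium edge, 260 (its x) x 420 (its y) x 30 mm high, fixed to the table; origin under its centre at table height; its x axis points to its far long edge, away from the robot (the guests' side)
- red_ring: flat red ring with a red centre dot painted on the tray's top, inner radius 70, outer 76 mm; origin at its centre on the tray's top (30 mm above the table); axes parallel to the tray's. The saucepan starts here; it is to the left or to the right of the blue ring
- blue_ring: flat blue ring with a blue centre dot, same size, its centre 200 mm from the red ring's along the tray's y; origin at its centre on the tray's top, axes parallel to the tray's
- pot: loose steel saucepan, about 0.3 to 0.6 kg, outer radius 55 mm (rim 57), 70 mm high, open top, filled look; origin at the centre of its underside; the straight handle points along its -x, roughly towards the robot
- pot_base (a point): centre of the saucepan's underside, axes as pot
- pot_handle (a point): grip point in the saucepan's black handle: a bar 18 mm wide (pot's y) and 18 mm high, from 70 to 170 mm from the pot's axis; this point is 100 mm from the axis and 45 mm above the underside
- dish: loose grey-green round dish, 160 mm across, rim 26 mm high, about 0.2 to 0.33 kg, shallow hollow; origin at the centre of its underside, z up; a red lug sticks out along its +x; a thin steel arch stands over it in its y-z plane and carries a wooden grip
- dish_grip (a point): centre of the wooden grip on top of the arch, 125 mm above the dish's underside on its axis; the grip is 14 mm wide (dish x), 64 mm long (dish y), 18 mm high; axes as the dish's
- dish_floor (a point): centre of the dish's inner floor, 6 mm above its underside, axes as the dish's; floor flat to radius 20 mm, then rising at 8 degrees to radius 50, then 30 degrees; the brown circle has radius 25 mm
- dish_lug (a point): centre of the red lug (34 x 26 x 6 mm), 95 mm from the dish's axis along its +x, 22.5 mm above the underside
- ball_center (a point): centre of the loose round waxed cheese ball, 36 mm across, 30 g, lying in the middle of the dish
- salt_mid (a point): bystander: small white salt cellar on the tray, radius 17, 55 mm high, near the far edge between the rings; point at half its height
- mug: bystander: blue mug, radius 34, 70 mm high; origin under its centre
- jar: bystander: amber jar with red cap, radius 33, 85 mm high; origin under its centre
Things that resemble listed ones, but are neither listed nor needed, are in the scene too. There is more than one size of the pot; the job needs the smaller.

How it is judged:
By the outcome, as a careful person would: the job done as asked, in the order asked, and still so for the second after the job is handed in, while the arm keeps its last pose, push and grip.
It also fails if it takes over 72 s, if anything falls off the work surface, if the arm or the gripper's body presses on something with over 40 N, if the wrist force passes 120 N, or if a joint passes its speed limit or range.

## Working session

There is one attempt and no reset: what is moved stays moved. The work goes in short steps, Python scripts to look and compute and a tool call to move; the robot and the scene stay as the last step left them, time stands still between calls to the robot, and variables do not carry over. Pictures are saved under pics/ and viewed, and the job is handed in when it is done.

Besides the shell and the picture viewer there is one more tool, called after "Emit:" by a JSON object that holds its "fn" and its "kwargs", one argument or row to a line. step_arm: Moves the arm, as the interface text tells. Its arguments: {"type":"object","properties":{"targets":{"type":"array"}},"required":["targets"]}

```bash
mkdir -p pics; cat > h.py <<'E'
import numpy as np, cv2
from scipy.spatial.transform import Rotation as R
from workcell import robot, cams
def cam(n):
    d=cams.get_image(n); im=d["pixels"]; f=im.shape[0]/2/np.tan(np.radians(d["vfov"])/2)
    K=np.array([[f,0,d["cx"]],[0,f,d["cy"]],[0,0,1.]])
    d["K"]=K; d["R"]=cv2.Rodrigues(np.array(d["rvec"],float))[0]; d["t"]=np.array(d["tvec"],float).reshape(3); d["D"]=np.array(d["dist"],float); d["C"]=-d["R"].T@d["t"]
    return d
def save(d,fn): cv2.imwrite("pics/"+fn,d["pixels"][:,:,::-1])
def ray(d,uv):
    p=cv2.undistortPoints(np.array(uv,float).reshape(-1,1,2),d["K"],d["D"]).reshape(-1,2)
    r=np.c_[p,np.ones(len(p))]@d["R"]; return r/np.linalg.norm(r,axis=1)[:,None]
def plane(d,uv,z):
    r=ray(d,uv); return d["C"]+r*((z-d["C"][2])/r[:,2])[:,None]
def proj(d,P): return cv2.projectPoints(np.array(P,float).reshape(-1,1,3),d["R"],d["t"],d["K"],d["D"])[0].reshape(-1,2)
E
python3 - <<'E'
from h import *
for n in ("side","top","wrist"):
    d=cam(n); save(d,n+"0.png"); print(n,d["C"].round(3),d["vfov"])
print(robot.get_state())
E
```

```text
side [ 0.218 -0.873  1.136] 48.849001880303774
top [ 0.294 -0.066  1.079] 54.561736778417114
wrist [ 0.334 -0.561  0.373] 59.10551115305408
{'time': 0.15, 'joint_positions': array([63.74361122, 35.27715971, -0.72361476, 81.61928126,  0.46470701,
       63.21955501, -2.31572485]), 'dq': array([ 0.05459893, -0.09795967, -0.03684855, -0.29133129,  0.01594131,
        0.00112911,  0.03902294]), 'effort': array([ 1.00383779e-03, -4.69660234e+01,  2.59458655e-01, -1.71252644e+01,
        9.99768003e-03,  7.11395696e-03, -7.66049112e-06]), 'tcp_pos': array([ 0.27178118, -0.58981633,  0.2304025 ]), 'eef_rot': array([-1.79886884e+02,  1.11543559e-03,  2.47416212e+01]), 'wrist_force': array([-0.60221863, -0.16884451, -0.02629447]), 'moment': array([-0.00140094,  0.09690617, -0.07073832]), 'finger_gap': 0.08546215024385082}
```

View pics/side0.png

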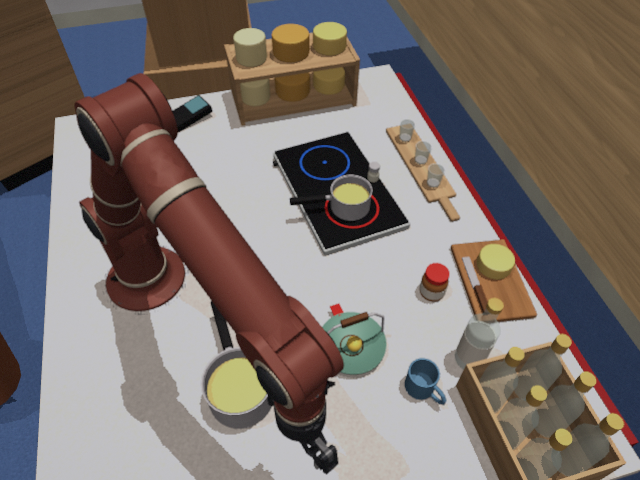

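View pics/top0.png

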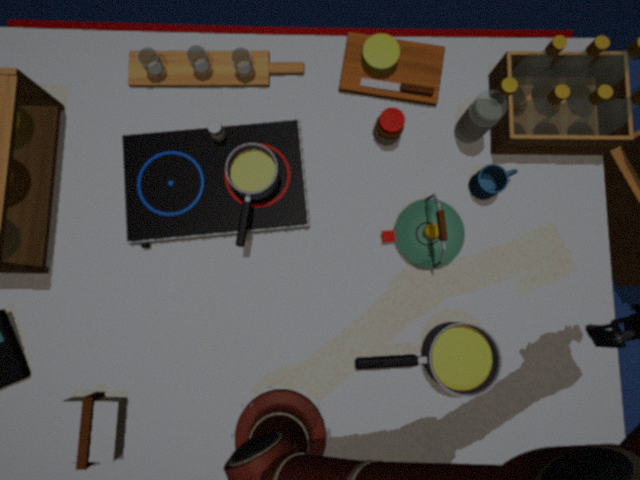

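View pics/wrist0.png

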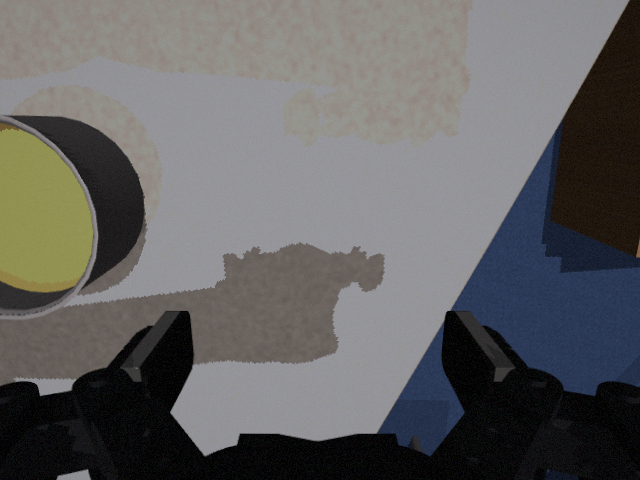

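The top view shows the blue ring's centre at (170,183) and the red ring near (258,176), with the saucepan at (252,170) and its handle towards (242,243). The dish is at (430,233) with its lug at (388,237). The larger pan at (462,357) is the decoy. Next I'll measure these.

```bash
cat > meas.py <<'E'
from h import *
d=cam("top"); im=d["pixels"]; hsv=cv2.cvtColor(im,cv2.COLOR_RGB2HSV)
def mask(h0,h1,s,v,box):
    m=cv2.inRange(hsv,(h0,s,v),(h1,255,255)); 
    if h0==0: m|=cv2.inRange(hsv,(172,s,v),(180,255,255))
    o=np.zeros_like(m); x0,y0,x1,y1=box; o[y0:y1,x0:x1]=m[y0:y1,x0:x1]; return o
def pts(m): y,x=np.nonzero(m); return np.c_[x,y].astype(float)
def circ(P):
    A=np.c_[2*P[:,:2],np.ones(len(P))]; s=np.linalg.lstsq(A,(P[:,:2]**2).sum(1),rcond=None)[0]
    return s[:2],np.sqrt(s[2]+s[0]**2+s[1]**2)
E
python3 - <<'E'
from meas import *
b=plane(d,pts(mask(105,130,130,60,(125,140,215,225))),.03)
print("blue n",len(b))
c,r=circ(b); 
for _ in range(3):
    k=np.abs(np.linalg.norm(b[:,:2]-c,axis=1)-.073)<.008; c,r=circ(b[k])
print("blue",c,r)
m=mask(0,8,130,60,(215,130,300,220)); a=plane(d,pts(m),.03); c2,r2=circ(a)
for _ in range(4):
    k=np.abs(np.linalg.norm(a[:,:2]-c2,axis=1)-.073)<.008; c2,r2=circ(a[k])
print("red",c2,r2,len(a),k.sum(), np.linalg.norm(c-c2))
v=c-c2; print("tray yaw",np.degrees(np.arctan2(v[1],v[0]))-90)
# tray outline corners approx from dark mask
# yellow of pot
y=mask(20,35,60,80,(215,130,290,205)); print("yellow n",np.count_nonzero(y)); P=pts(y);print(P.mean(0))
l=pts(mask(0,8,130,60,(375,225,400,250))); print("lug px",l.mean(0),len(l),plane(d,l,.0225).mean(0))
g=mask(60,95,50,30,(385,190,475,280)); G=max(cv2.findContours(g,0,1)[0],key=cv2.contourArea).reshape(-1,2); print("dish",len(G),circ(plane(d,cv2.convexHull(G).reshape(-1,2),.026)))
for nm,bx in (("top_pot",(200,110,320,260)),("top_dish",(370,180,490,290))):
    x0,y0,x1,y1=bx; cv2.imwrite(f"pics/{nm}.png",cv2.resize(im[y0:y1,x0:x1,::-1],None,fx=4,fy=4,interpolation=2)[:600])
s=cam("side")["pixels"]; cv2.imwrite("pics/side_z.png",cv2.resize(s[290:400,280:430,::-1],None,fx=5,fy=5,interpolation=2))
cv2.imwrite("pics/side_p.png",cv2.resize(s[120:260,270:420,::-1],None,fx=4,fy=4,interpolation=2))
E
```

```text
blue n 849
blue [0.55909927 0.2655783 ] 0.07294755829941842
red [0.58186495 0.06707561] 0.07342252103237212 509 509 0.1998038866845463
tray yaw 6.542498337319017
yellow n 1502
[252.00732357 170.48335553]
lug px [388.17518248 236.01459854] 137 [ 0.44401574 -0.23754998  0.0225    ]
dish 355 (array([ 0.45338625, -0.33042791]), np.float64(0.07882307765937249))
```

View pics/top_pot.png

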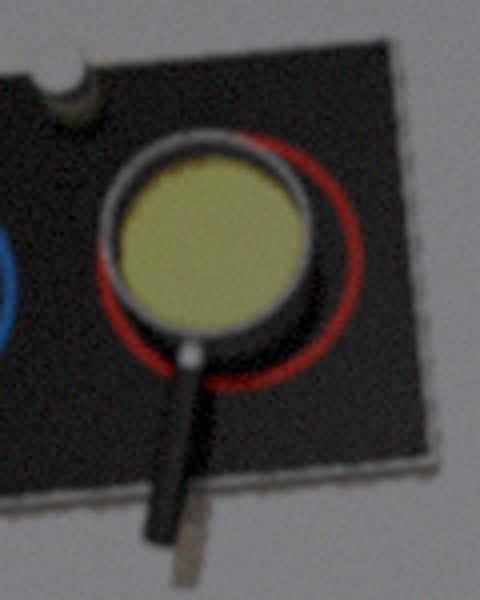

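View pics/top_dish.png

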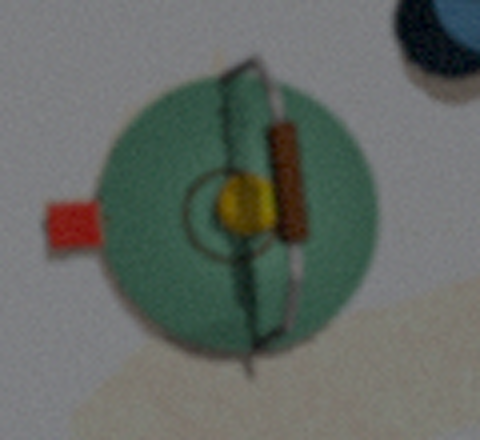

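View pics/side_z.png

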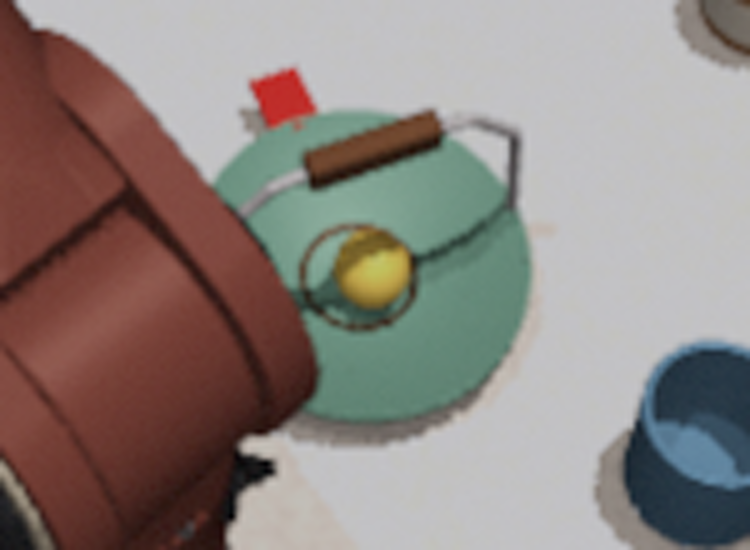

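View pics/side_p.png

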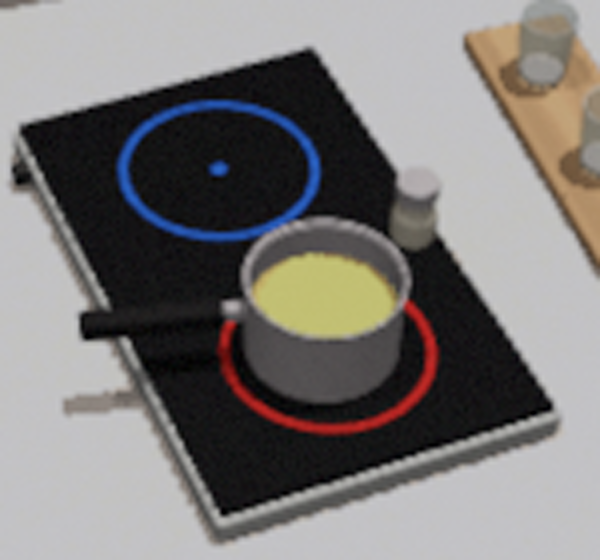

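```bash
python3 - <<'E'
from meas import *
# pot rim: outline of bright-ish ring; use ellipse on yellow (unknown height) + rim from gray
g=cv2.cvtColor(im,cv2.COLOR_RGB2GRAY)
c=np.array([251.5,168.5]);P=[]
for a in np.radians(np.arange(0,360,4)):
    rr=np.arange(20,31,.25); xs=c[0]+rr*np.cos(a); ys=c[1]+rr*np.sin(a)
    p=cv2.remap(g,xs.astype(np.float32)[None],ys.astype(np.float32)[None],1)[0].astype(float)
    i=p[12:].argmax()+12 if False else None
    # outermost strong negative gradient
    gr=np.gradient(p); j=gr[16:].argmin()+16
    if gr[j]<-3: P.append((xs[j],ys[j]))
P=np.array(P); W=plane(d,P,.10); cc,r=circ(W)
for _ in range(5):
    k=np.abs(np.linalg.norm(W[:,:2]-cc,axis=1)-r)<.004; cc,r=circ(W[k])
print("pot rim",cc,r,k.sum(),len(W))
# handle axis top face z=.084
h=plane(d,[[240.5,243],[247.5,198.7]],.084); print(h)
for q in h: v=cc-q[:2]; print("pot yaw",np.degrees(np.arctan2(v[1],v[0])),np.linalg.norm(v))
print("salt top",plane(d,[[216,128]],.085)); print("jar",plane(d,[[391,121]],.085),"mug",plane(d,[[490,179]],.07))
print("grip top-centre",plane(d,[[370+287/4,180+182/4]],.134), "ends",plane(d,[[370+283/4,180+124/4],[370+294/4,180+241/4]],.134))
print("tray corners",plane(d,[[297,121],[307,224],[123,134],[126,241]],.03))
s=cam("side")
print("side: red dot? blue",plane(s,[[270+218/4,120+168/4]],.03), "lug",plane(s,[[280+285/5,290+98/5]],.0255))
# grip triangulation top+side
a=ray(d,[[370+287/4,180+182/4]])[0]; b=ray(s,[[280+372/5,290+149/5]])[0]
t=np.linalg.lstsq(np.c_[a,-b],s["C"]-d["C"],rcond=None)[0]; print(d["C"]+a*t[0],s["C"]+b*t[1])
E
```

```text
pot rim [0.5780131  0.07149281] 0.05768614419814322 88 89
[[0.41503635 0.09039187 0.084     ]
 [0.51257595 0.07881481 0.084     ]]
pot yaw -6.614570140704563 0.16406887062986808
pot yaw -6.384470295952208 0.06584551728243168
salt top [[0.67142727 0.15400835 0.085     ]]
jar [[ 0.69435434 -0.23522273  0.085     ]] mug [[ 0.56870054 -0.45613296  0.07      ]]
grip top-centre [[ 0.45178153 -0.32939838  0.134     ]] ends [[ 0.48206214 -0.32803824  0.134     ]
 [ 0.42127835 -0.33224382  0.134     ]]
tray corners [[ 0.71299881 -0.02333007  0.03      ]
 [ 0.46769488 -0.05115961  0.03      ]
 [ 0.67308539  0.38105573  0.03      ]
 [ 0.42212342  0.35658722  0.03      ]]
side: red dot? blue [[0.55887847 0.26614092 0.03      ]] lug [[ 0.44569094 -0.23900157  0.0255    ]]
[ 0.45302157 -0.3314746   0.12655829] [ 0.45400127 -0.33155593  0.12674423]
```

Top and side views agree. The pot is at (0.578, 0.0715) with yaw −6.5°, the blue ring at (0.559, 0.266) and the red ring at (0.582, 0.067). The tray yaw is 6.5°, and the dish is at (0.453, −0.331) with yaw about 95.7°. I'll move over the pot handle first.

Emit:
{"fn": "step_arm", "kwargs": {
  "targets": [
    {"grip": 0, "dp": [0.02, -0.022, 0], "twist": [0, 0, 0]},
    {"grip": 0, "dp": [0.039, -0.043, 0], "twist": [0, 0, 0]},
    {"grip": 0, "dp": [0.039, -0.043, 0], "twist": [0, 0, 0]},
    {"grip": 0, "dp": [0.039, -0.043, 0], "twist": [0, 0, 0]},
    {"grip": 0, "dp": [0.039, -0.043, 0], "twist": [0, 0, 0]}
  ]
}}

```text
time: 0.98
tcp_pos: [0.351, -0.3391, 0.2299]
eef_rot: [179.8, 0.1, 24.2]
wrist_force: [1.3, 0.2, -0.5]
finger_gap: 0.0855
```

Emit:
{"fn": "step_arm", "kwargs": {
  "targets": [
    {"grip": 0, "dp": [0.039, -0.043, 0], "twist": [0, 0, 0]},
    {"grip": 0, "dp": [0.039, -0.043, 0], "twist": [0, 0, 0]},
    {"grip": 0, "dp": [0.039, -0.043, 0], "twist": [0, 0, 0]},
    {"grip": 0, "dp": [0.039, -0.043, 0], "twist": [0, 0, 0]},
    {"grip": 0, "dp": [0.039, -0.043, 0], "twist": [0, 0, 0]}
  ]
}}

```text
time: 1.6
tcp_pos: [0.4443, -0.0544, 0.2308]
eef_rot: [179.5, -0.2, 24.1]
wrist_force: [0.1, -0.0, 0.2]
finger_gap: 0.0855
```

```bash
cat > go.py <<'E'
import sys
from h import *
def go(x,y,z,yaw):
    s=robot.get_state(); p=s["tcp_pos"]; Rt=R.from_euler("xyz",s["eef_rot"],degrees=True)
    tgt=R.from_euler("xyz",[180,0,yaw],degrees=True)
    print("t",round(s["time"],2),"p",p.round(4),"rpy",s["eef_rot"].round(2),"F",s["wrist_force"].round(1),"M",s["moment"].round(2),"gap",round(s["finger_gap"],4),"j7",s["joint_positions"][6].round(1))
    print("dp tool",Rt.inv().apply(np.array([x,y,z])-p).round(4),"dp in target frame",tgt.inv().apply(np.array([x,y,z])-p).round(4),"twist",(Rt.inv()*tgt).as_rotvec().round(4))
if __name__=="__main__": go(*map(float,sys.argv[1:5]))
E
python3 go.py .4787 .0828 .2 -6.5
```

```text
t 1.6 p [ 0.4443 -0.0544  0.2308] rpy [179.49  -0.23  24.09] F [ 0.1 -0.   0.2] M [-0.04 -0.07 -0.01] gap 0.0855 j7 -65.8
dp tool [ 0.0873 -0.1115  0.0302] dp in target frame [ 0.0187 -0.1402  0.0308] twist [ 0.0076 -0.0063  0.5339]
```

Emit:
{"fn": "step_arm", "kwargs": {
  "targets": [
    {"grip": 0, "dp": [0, 0, 0], "twist": [0.004, -0.003, 0.18]},
    {"grip": 0, "dp": [0, 0, 0], "twist": [0, 0, 0.18]},
    {"grip": 0, "dp": [0, 0, 0], "twist": [0, 0, 0.17]},
    {"grip": 0, "dp": [0.009, -0.05, 0.01], "twist": [0, 0, 0]},
    {"grip": 0, "dp": [0.009, -0.05, 0.01], "twist": [0, 0, 0]}
  ]
}}

```text
time: 2.22
tcp_pos: [0.4773, 0.0473, 0.2126]
eef_rot: [179.9, -0.6, -7.1]
wrist_force: [-0.1, -0.3, -0.0]
finger_gap: 0.0854
```

```bash
python3 go.py .4787 .0828 .2 -6.5
```

```text
t 2.23 p [0.4773 0.0473 0.2126] rpy [179.87  -0.61  -7.14] F [-0.1 -0.3 -0. ] M [ 0.01 -0.01  0.02] gap 0.0854 j7 -107.2
dp tool [-0.0032 -0.0355  0.0125] dp in target frame [-0.0026 -0.0355  0.0126] twist [ 0.0023 -0.0106 -0.0112]
```

Emit:
{"fn": "step_arm", "kwargs": {
  "targets": [
    {"grip": 0, "dp": [-0.003, -0.035, 0.012], "twist": [0.002, -0.011, -0.011]},
    {"grip": 0, "dp": [0, 0, 0], "twist": [0, 0, 0]}
  ]
}}

```text
time: 2.48
tcp_pos: [0.4794, 0.0883, 0.1999]
eef_rot: [-179.9, 0.0, -6.0]
wrist_force: [-0.3, -1.3, 0.3]
finger_gap: 0.0855
```

```bash
python3 - <<'E'
from go import *
go(.4787,.0828,.2,-6.5)
w=cam("wrist"); save(w,"w1.png")
print("handle pt expected px",proj(w,[[.4787,.0828,.084]]), "axis",proj(w,[[.578-.16*.9936,.0715+.16*.1132,.084],[.578-.08*.9936,.0715+.08*.1132,.084]]))
E
```

```text
t 2.48 p [0.4794 0.0883 0.1999] rpy [-1.7987e+02  2.0000e-02 -6.0400e+00] F [-0.3 -1.3  0.3] M [-0.04  0.01 -0.02] gap 0.0855 j7 -110.8
dp tool [-0.0001  0.0055 -0.0001] dp in target frame [-0.0001  0.0055 -0.0001] twist [-0.0023  0.0003  0.008 ]
handle pt expected px [[326.23662013 236.33033072]] axis [[325.07170124 322.91384801]
 [326.62066786 205.15857369]]
```

View pics/w1.png

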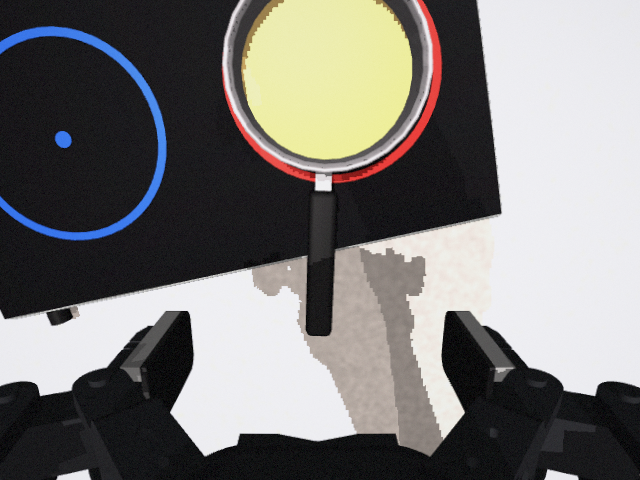

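```bash
python3 - <<'E'
from go import *
w=cam("wrist"); im=w["pixels"]; print(robot.get_state()["tcp_pos"])
g=cv2.cvtColor(im,cv2.COLOR_RGB2GRAY)
a=plane(w,[[323.5,190],[322,234],[319.5,330]],.084); print(a)
rim=[[223,62],[433,70],[326,173]]
print(plane(w,rim,.10)); 
p=plane(w,rim,.10)[:,:2]
A=np.c_[2*p,np.ones(3)]; s=np.linalg.solve(A,(p**2).sum(1)); print("pot c",s[:2],np.sqrt(s[2]+s[:2]@s[:2]))
for q in a: v=s[:2]-q[:2]; print(np.degrees(np.arctan2(v[1],v[0])),np.linalg.norm(v))
v=a[0]-a[2]; print(np.degrees(np.arctan2(v[1],v[0])))
print("blue dot",plane(w,[[63,140]],.03))
E
```

```text
[0.47992801 0.0846342  0.20068835]
[[0.50852007 0.07930635 0.084     ]
 [0.4808991  0.08318713 0.084     ]
 [0.41453951 0.09197512 0.084     ]]
[[0.58550797 0.12549787 0.1       ]
 [0.56922006 0.01376847 0.1       ]
 [0.52045874 0.07682346 0.1       ]]
pot c [0.57647776 0.06976237] 0.05646229443530475
-7.994335626128457 0.06862460242795247
-7.995330496431762 0.09651686094238912
-7.8104078967440875 0.1634545942461382
-7.677307855114056
blue dot [[0.55817731 0.26447085 0.03      ]]
```

```bash
python3 go.py .4779 .0836 .13 -7.5
```

```text
t 2.58 p [0.4799 0.0846 0.2007] rpy [-1.7997e+02 -9.0000e-02 -6.3700e+00] F [ 0.5 -0.2  0.5] M [-0.04 -0.02  0.02] gap 0.0853 j7 -110.8
dp tool [-0.002   0.0013  0.0707] dp in target frame [-0.0019  0.0013  0.0707] twist [-0.0005 -0.0015  0.0196]
```

Emit:
{"fn": "step_arm", "kwargs": {
  "targets": [
    {"grip": 0, "dp": [-0.002, 0.001, 0.035], "twist": [0, -0.001, 0.02]},
    {"grip": 0, "dp": [0, 0, 0.035], "twist": [0, 0, 0]},
    {"grip": 0, "dp": [0, 0, 0.03], "twist": [0, 0, 0]},
    {"grip": 0, "dp": [0, 0, 0], "twist": [0, 0, 0]}
  ]
}}

```text
time: 3.08
tcp_pos: [0.4812, 0.0764, 0.1014]
eef_rot: [179.9, -0.5, -8.2]
wrist_force: [-0.2, -0.2, 0.5]
finger_gap: 0.0855
```

```bash
python3 go.py .4779 .0836 .058 -7.5
```

```text
t 3.08 p [0.4812 0.0764 0.1014] rpy [179.91  -0.52  -8.24] F [-0.2 -0.2  0.5] M [-0.01  0.05  0.05] gap 0.0855 j7 -112.5
dp tool [-0.0047 -0.0067  0.0434] dp in target frame [-0.0042 -0.0067  0.0434] twist [ 0.0015 -0.0091 -0.013 ]
```

Emit:
{"fn": "step_arm", "kwargs": {
  "targets": [
    {"grip": 0, "dp": [-0.004, -0.006, 0.02], "twist": [0.001, -0.009, -0.013]},
    {"grip": 0, "dp": [0, 0, 0.015], "twist": [0, 0, 0]},
    {"grip": 0, "dp": [0, 0, 0], "twist": [0, 0, 0]}
  ]
}}

```text
time: 3.45
tcp_pos: [0.4818, 0.08, 0.0693]
eef_rot: [180.0, -0.5, -7.8]
wrist_force: [0.4, -0.9, 0.4]
finger_gap: 0.0855
```

```bash
python3 go.py .4779 .0836 .058 -7.5
```

```text
t 3.45 p [0.4818 0.08   0.0693] rpy [180.    -0.46  -7.81] F [ 0.4 -0.9  0.4] M [-0.01  0.03 -0.02] gap 0.0855 j7 -112.7
dp tool [-0.0044 -0.003   0.0112] dp in target frame [-0.0043 -0.0031  0.0113] twist [ 0.0001 -0.008  -0.0054]
```

Emit:
{"fn": "step_arm", "kwargs": {
  "targets": [
    {"grip": 0, "dp": [-0.004, -0.003, 0.011], "twist": [0, -0.008, -0.005]},
    {"grip": 0, "dp": [0, 0, 0], "twist": [0, 0, 0]},
    {"grip": 0, "dp": [0, 0, 0], "twist": [0, 0, 0]}
  ]
}}

```text
time: 3.82
tcp_pos: [0.4796, 0.0834, 0.0592]
eef_rot: [-180.0, -0.2, -7.6]
wrist_force: [-0.5, 0.0, 0.2]
finger_gap: 0.0855
```

```bash
python3 go.py .4779 .0836 .058 -7.5
```

```text
t 3.83 p [0.4796 0.0834 0.0592] rpy [-179.96   -0.18   -7.56] F [-0.5  0.   0.2] M [-0.01 -0.    0.02] gap 0.0855 j7 -112.8
dp tool [-0.0017  0.      0.0012] dp in target frame [-0.0017  0.      0.0012] twist [-0.0008 -0.0032 -0.0011]
```

Good, now I'll close on the handle.

Emit:
{"fn": "step_arm", "kwargs": {
  "targets": [
    {"grip": 1, "dp": [0, 0, 0], "twist": [0, 0, 0]},
    {"grip": 1, "dp": [0, 0, 0], "twist": [0, 0, 0]},
    {"grip": 1, "dp": [0, 0, 0], "twist": [0, 0, 0]},
    {"grip": 1, "dp": [0, 0, 0], "twist": [0, 0, 0]},
    {"grip": 1, "dp": [0, 0, 0], "twist": [0, 0, 0]}
  ]
}}

```text
time: 4.45
tcp_pos: [0.4801, 0.0838, 0.0601]
eef_rot: [-179.9, -0.3, -7.5]
wrist_force: [0.6, 0.2, 0.1]
finger_gap: 0.017
```

Emit:
{"fn": "step_arm", "kwargs": {
  "targets": [
    {"grip": 1, "dp": [0, 0, 0], "twist": [0, 0, 0]},
    {"grip": 1, "dp": [0, 0, 0], "twist": [0, 0, 0]}
  ]
}}

```text
time: 4.7
tcp_pos: [0.4801, 0.0838, 0.0601]
eef_rot: [-179.9, -0.3, -7.6]
wrist_force: [0.7, 0.3, 1.0]
finger_gap: 0.0172
```

```bash
python3 go.py .4611 .2781 .0592 -7.5
```

```text
t 4.7 p [0.4801 0.0838 0.0601] rpy [-179.91   -0.27   -7.55] F [0.7 0.3 1. ] M [-0.    0.07 -0.01] gap 0.0172 j7 -112.8
dp tool [-0.0444 -0.1901  0.001 ] dp in target frame [-0.0442 -0.1901  0.0009] twist [-0.0016 -0.0047 -0.0009]
```

Emit:
{"fn": "step_arm", "kwargs": {
  "targets": [
    {"grip": 1, "dp": [-0.002, -0.008, 0.001], "twist": [0, 0, 0]},
    {"grip": 1, "dp": [-0.003, -0.012, 0], "twist": [0, 0, 0]},
    {"grip": 1, "dp": [-0.003, -0.012, 0], "twist": [0, 0, 0]}
  ]
}}

```text
time: 5.08
tcp_pos: [0.4785, 0.111, 0.0599]
eef_rot: [179.7, -0.5, -8.3]
wrist_force: [0.4, -2.6, 1.5]
finger_gap: 0.0169
```

```bash
python3 go.py .4611 .2781 .0592 -7.5
```

```text
t 5.08 p [0.4785 0.111  0.0599] rpy [179.75  -0.49  -8.25] F [ 0.4 -2.6  1.5] M [-0.51 -0.11 -0.18] gap 0.0169 j7 -116.3
dp tool [-0.0412 -0.1629 -0.0004] dp in target frame [-0.039  -0.1634  0.0007] twist [ 0.0045 -0.0086 -0.0131]
```

Emit:
{"fn": "step_arm", "kwargs": {
  "targets": [
    {"grip": 1, "dp": [-0.005, -0.015, 0], "twist": [0.004, -0.004, -0.013]},
    {"grip": 1, "dp": [-0.004, -0.015, 0], "twist": [0, 0, 0]},
    {"grip": 1, "dp": [-0.004, -0.015, 0], "twist": [0, 0, 0]}
  ]
}}

```text
time: 5.45
tcp_pos: [0.4717, 0.1595, 0.0599]
eef_rot: [179.9, -0.3, -7.5]
wrist_force: [1.2, -3.3, 3.3]
finger_gap: 0.017
```

```bash
python3 go.py .4611 .2781 .0592 -7.5
```

```text
t 5.45 p [0.4717 0.1595 0.0599] rpy [179.93  -0.31  -7.54] F [ 1.2 -3.3  3.3] M [-0.81 -0.26 -0.18] gap 0.017 j7 -120.2
dp tool [-0.0261 -0.1162  0.0004] dp in target frame [-0.026  -0.1162  0.0007] twist [ 0.0011 -0.0054 -0.0007]
```

Emit:
{"fn": "step_arm", "kwargs": {
  "targets": [
    {"grip": 1, "dp": [-0.004, -0.016, 0], "twist": [0.003, -0.004, 0]},
    {"grip": 1, "dp": [-0.004, -0.016, 0], "twist": [0, 0, 0]},
    {"grip": 1, "dp": [-0.004, -0.016, 0], "twist": [0, 0, 0]}
  ]
}}

```text
time: 5.82
tcp_pos: [0.4654, 0.2119, 0.06]
eef_rot: [-179.9, -0.1, -7.5]
wrist_force: [0.6, -4.0, 3.0]
finger_gap: 0.0167
```

```bash
python3 go.py .4611 .2781 .0592 -7.5
```

```text
t 5.83 p [0.4654 0.2119 0.06  ] rpy [-1.7992e+02 -6.0000e-02 -7.5200e+00] F [ 0.6 -4.   3. ] M [-0.87 -0.25 -0.32] gap 0.0167 j7 -124.7
dp tool [-0.013  -0.065   0.0009] dp in target frame [-0.0129 -0.065   0.0008] twist [-0.0013 -0.001  -0.0004]
```

Emit:
{"fn": "step_arm", "kwargs": {
  "targets": [
    {"grip": 1, "dp": [-0.003, -0.016, 0], "twist": [0, 0, 0]},
    {"grip": 1, "dp": [-0.003, -0.016, 0], "twist": [0, 0, 0]},
    {"grip": 1, "dp": [-0.003, -0.012, 0], "twist": [0, 0, 0]},
    {"grip": 1, "dp": [0, 0, 0], "twist": [0, 0, 0]}
  ]
}}

```text
time: 6.32
tcp_pos: [0.461, 0.2629, 0.0601]
eef_rot: [-179.8, -0.0, -7.3]
wrist_force: [0.2, -0.3, 3.4]
finger_gap: 0.0169
```

```bash
cat > pot.py <<'E'
from meas import *
# pot centre from rim circle, seeded by yellow area; ring dot positions known
def pot():
    g=cv2.cvtColor(im,cv2.COLOR_RGB2GRAY)
    y=pts(mask(20,35,60,80,(120,110,300,240))); c=y.mean(0)+[0,-1.5]; P=[]
    for a in np.radians(np.arange(0,360,4)):
        rr=np.arange(20,31,.25); xs=c[0]+rr*np.cos(a); ys=c[1]+rr*np.sin(a)
        p=cv2.remap(g,xs.astype(np.float32)[None],ys.astype(np.float32)[None],1)[0].astype(float)
        gr=np.gradient(p); j=gr[16:].argmin()+16
        if gr[j]<-3: P.append((xs[j],ys[j]))
    W=plane(d,np.array(P),.10); cc,r=circ(W)
    for _ in range(5):
        k=np.abs(np.linalg.norm(W[:,:2]-cc,axis=1)-r)<.004; cc,r=circ(W[k])
    print("pot rim c",cc.round(4),r.round(4),k.sum(),len(W),"to blue",(np.array([.5587,.2652])-cc).round(4))
if __name__=="__main__":
    pot(); cv2.imwrite("pics/potnow.png",cv2.resize(im[100:260,110:320,::-1],None,fx=3.5,fy=3.5,interpolation=2))
E
python3 go.py .4611 .2781 .0592 -7.5; python3 pot.py
```

```text
t 6.33 p [0.461  0.2629 0.0601] rpy [-1.7982e+02 -2.0000e-02 -7.2700e+00] F [ 0.2 -0.3  3.4] M [-0.16 -0.19 -0.12] gap 0.0169 j7 -128.7
dp tool [-0.0018 -0.0151  0.0009] dp in target frame [-0.0019 -0.0151  0.0009] twist [-0.0031 -0.0004  0.004 ]
pot rim c [0.5594 0.2495] 0.0577 79 90 to blue [-0.0007  0.0157]
```

View pics/potnow.png

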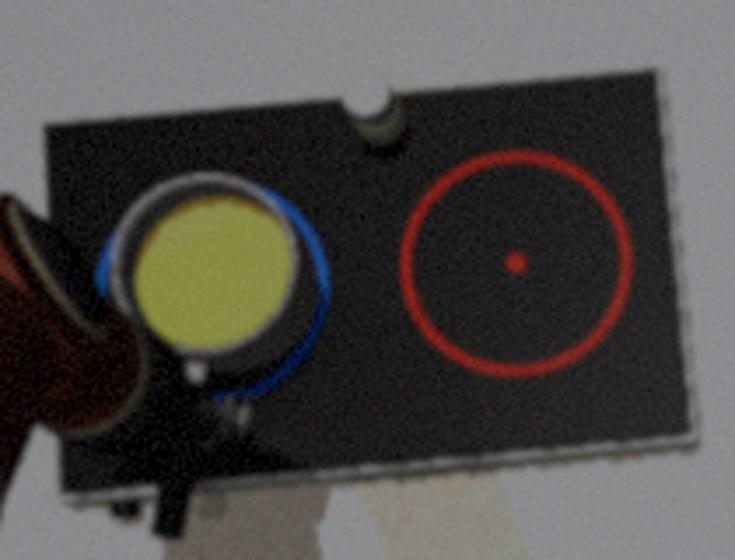

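The picture shows the pan over the blue ring. The rim fit says it is still about 15 mm short in +y.

Emit:
{"fn": "step_arm", "kwargs": {
  "targets": [
    {"grip": 1, "dp": [-0.001, -0.009, 0], "twist": [-0.003, 0, 0]},
    {"grip": 1, "dp": [-0.001, -0.008, 0], "twist": [0, 0, 0]},
    {"grip": 1, "dp": [0, 0, 0], "twist": [0, 0, 0]},
    {"grip": 1, "dp": [0, 0, 0], "twist": [0, 0, 0]}
  ]
}}

```text
time: 6.88
tcp_pos: [0.4612, 0.2777, 0.0601]
eef_rot: [179.8, 0.0, -7.6]
wrist_force: [-0.8, -2.5, 2.8]
finger_gap: 0.017
```

```bash
python3 go.py .4611 .2781 .0592 -7.5; python3 pot.py; python3 - <<'E'
from meas import *
dot=pts(mask(0,8,110,50,(245,165,270,185))); print(len(dot),plane(d,dot,.03).mean(0))
m=mask(0,8,130,60,(215,130,300,220)); a=plane(d,pts(m),.03); r=np.linalg.norm(a[:,:2]-[.582,.067],axis=1); print(circ(a[r>.05]))
w=cam("wrist"); save(w,"w2.png")
E
```

```text
t 6.88 p [0.4612 0.2777 0.0601] rpy [ 1.7983e+02  4.0000e-02 -7.5700e+00] F [-0.8 -2.5  2.8] M [-0.5  -0.18 -0.17] gap 0.017 j7 -130.3
dp tool [-0.0002 -0.0004  0.0009] dp in target frame [-0.0002 -0.0004  0.0009] twist [ 0.003   0.0007 -0.0012]
pot rim c [0.5593 0.2638] 0.0578 82 90 to blue [-0.0006  0.0014]
42 [0.5816057  0.06666777 0.03      ]
(array([0.58163139, 0.06679811]), np.float64(0.07305379585130385))
```

View pics/w2.png

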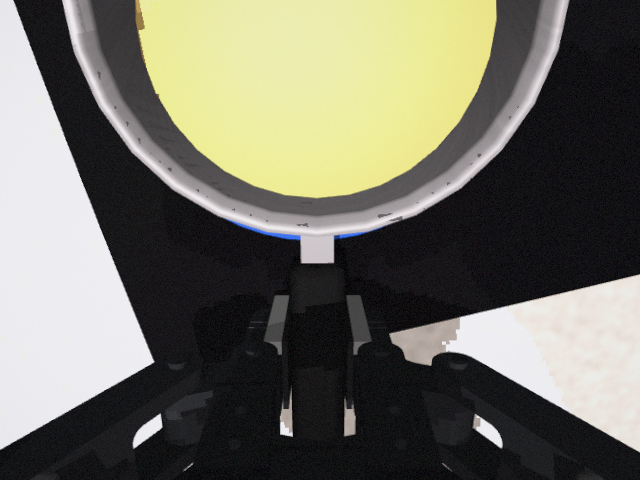

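The pan is centred within about 1.5 mm. I'll release it and rise.

Emit:
{"fn": "step_arm", "kwargs": {
  "targets": [
    {"grip": 0.5, "dp": [0, 0, 0], "twist": [0, 0, 0]},
    {"grip": 0.5, "dp": [0, 0, 0], "twist": [0, 0, 0]},
    {"grip": 0.5, "dp": [0, 0, 0], "twist": [0, 0, 0]},
    {"grip": 0.5, "dp": [0, 0, 0], "twist": [0, 0, 0]}
  ]
}}

```text
time: 7.52
tcp_pos: [0.4591, 0.2797, 0.0587]
eef_rot: [179.9, 0.3, -7.3]
wrist_force: [0.2, -0.9, -0.2]
finger_gap: 0.0427
```

Emit:
{"fn": "step_arm", "kwargs": {
  "targets": [
    {"grip": 0.4, "dp": [0, 0, -0.02], "twist": [0, 0, 0]},
    {"grip": 0.4, "dp": [0, 0, -0.02], "twist": [0, 0, 0]},
    {"grip": 0.4, "dp": [0, 0, -0.03], "twist": [0, 0, 0]},
    {"grip": 0.4, "dp": [0, 0, -0.03], "twist": [0, 0, 0]},
    {"grip": 0.4, "dp": [0, 0, -0.03], "twist": [0, 0, 0]}
  ]
}}

```text
time: 8.15
tcp_pos: [0.4574, 0.2793, 0.1893]
eef_rot: [179.6, 0.6, -7.3]
wrist_force: [-0.0, -0.8, 0.3]
finger_gap: 0.0513
```

```bash
python3 go.py .453 -.331 .22 185.7
```

```text
t 8.15 p [0.4574 0.2793 0.1893] rpy [179.6    0.64  -7.25] F [-0.  -0.8  0.3] M [ 0.04 -0.04  0.  ] gap 0.0513 j7 -130.2
dp tool [ 0.0723  0.6062 -0.0273] dp in target frame [ 0.065  -0.6068 -0.0307] twist [ 0.0174 -0.0083  2.9155]
```

Emit:
{"fn": "step_arm", "kwargs": {
  "targets": [
    {"grip": 0.2, "dp": [0, 0, -0.03], "twist": [0.015, -0.01, -0.18]},
    {"grip": 0.2, "dp": [0, 0, -0.01], "twist": [0, 0, -0.18]},
    {"grip": 0.2, "dp": [0, 0, 0], "twist": [0, 0, -0.18]},
    {"grip": 0.2, "dp": [0, 0, 0], "twist": [0, 0, -0.18]},
    {"grip": 0.2, "dp": [0, 0, 0], "twist": [0, 0, -0.18]}
  ]
}}

```text
time: 8.78
tcp_pos: [0.4582, 0.2802, 0.2337]
eef_rot: [-178.8, 0.1, 46.1]
wrist_force: [-0.3, -0.8, 1.1]
finger_gap: 0.0683
```

Emit:
{"fn": "step_arm", "kwargs": {
  "targets": [
    {"grip": 0.2, "dp": [0, 0, 0], "twist": [0, 0, -0.18]},
    {"grip": 0.2, "dp": [0, 0, 0], "twist": [0, 0, -0.18]},
    {"grip": 0.2, "dp": [0, 0, 0], "twist": [0, 0, -0.18]},
    {"grip": 0.2, "dp": [0, 0, 0], "twist": [0, 0, -0.18]},
    {"grip": 0.2, "dp": [0, 0, 0], "twist": [0, 0, -0.18]}
  ]
}}

```text
time: 9.4
tcp_pos: [0.4572, 0.2793, 0.233]
eef_rot: [-179.1, -0.8, 99.4]
wrist_force: [0.1, 0.2, -0.5]
finger_gap: 0.0684
```

Emit:
{"fn": "step_arm", "kwargs": {
  "targets": [
    {"grip": 0.2, "dp": [0, 0, 0], "twist": [0, 0, -0.18]},
    {"grip": 0.2, "dp": [0, 0, 0], "twist": [0, 0, -0.18]},
    {"grip": 0.2, "dp": [0, 0, 0], "twist": [0, 0, -0.18]},
    {"grip": 0.2, "dp": [0, 0, 0], "twist": [0, 0, -0.18]},
    {"grip": 0.2, "dp": [0, 0, 0], "twist": [0, 0, -0.18]}
  ]
}}

```text
time: 10.02
tcp_pos: [0.4564, 0.2781, 0.2322]
eef_rot: [-180.0, -1.2, 152.7]
wrist_force: [0.4, 0.5, 0.4]
finger_gap: 0.0685
```

```bash
python3 go.py .453 -.331 .22 185.7; python3 pot.py
```

```text
t 10.03 p [0.4564 0.2781 0.2322] rpy [-179.96   -1.22  152.7 ] F [0.4 0.5 0.4] M [-0.02  0.06  0.02] gap 0.0685 j7 7.2
dp tool [-0.2765 -0.5428  0.0067] dp in target frame [ 0.0639 -0.6057  0.0122] twist [ 0.0055 -0.021  -0.5759]
pot rim c [0.5588 0.264 ] 0.058 85 90 to blue [-0.0001  0.0012]
```

Emit:
{"fn": "step_arm", "kwargs": {
  "targets": [
    {"grip": 0.2, "dp": [0, 0, 0], "twist": [0.005, -0.02, -0.18]},
    {"grip": 0.2, "dp": [0, 0, 0], "twist": [0, 0, -0.18]},
    {"grip": 0.2, "dp": [0, 0, 0], "twist": [0, 0, -0.18]},
    {"grip": 0.2, "dp": [0.003, -0.025, 0], "twist": [0, 0, 0]},
    {"grip": 0.2, "dp": [0.005, -0.045, 0], "twist": [0, 0, 0]}
  ]
}}

```text
time: 10.7
tcp_pos: [0.4526, 0.2089, 0.2318]
eef_rot: [-180.0, -0.2, -175.7]
wrist_force: [0.8, -0.7, -0.0]
finger_gap: 0.0682
```

Emit:
{"fn": "step_arm", "kwargs": {
  "targets": [
    {"grip": 0.2, "dp": [0.005, -0.05, 0], "twist": [0, 0, 0]},
    {"grip": 0.2, "dp": [0.005, -0.05, 0], "twist": [0, 0, 0]},
    {"grip": 0.2, "dp": [0.005, -0.05, 0], "twist": [0, 0, 0]},
    {"grip": 0.2, "dp": [0.005, -0.05, 0], "twist": [0, 0, 0]},
    {"grip": 0.2, "dp": [0.005, -0.05, 0], "twist": [0, 0, 0]}
  ]
}}

```text
time: 11.32
tcp_pos: [0.4444, -0.0499, 0.232]
eef_rot: [-179.9, -0.2, -176.4]
wrist_force: [-0.0, 0.7, -0.1]
finger_gap: 0.068
```

```bash
python3 go.py .453 -.331 .22 185.7
```

```text
t 11.32 p [ 0.4444 -0.0499  0.232 ] rpy [-1.7991e+02 -1.7000e-01 -1.7641e+02] F [-0.   0.7 -0.1] M [-0.04 -0.07 -0.02] gap 0.068 j7 68.8
dp tool [ 0.009  -0.281   0.0125] dp in target frame [ 0.0194 -0.2805  0.012 ] twist [-0.0015 -0.003  -0.0368]
```

Emit:
{"fn": "step_arm", "kwargs": {
  "targets": [
    {"grip": 0.2, "dp": [0.002, -0.05, 0], "twist": [0, 0, -0.037]},
    {"grip": 0.2, "dp": [0.004, -0.05, 0], "twist": [0, 0, 0]},
    {"grip": 0.2, "dp": [0.004, -0.05, 0], "twist": [0, 0, 0]},
    {"grip": 0.2, "dp": [0.004, -0.05, 0], "twist": [0, 0, 0]},
    {"grip": 0.2, "dp": [0.004, -0.04, 0], "twist": [0, 0, 0]}
  ]
}}

```text
time: 11.95
tcp_pos: [0.4455, -0.3006, 0.2326]
eef_rot: [-179.8, -0.2, -175.2]
wrist_force: [0.4, 0.8, 0.4]
finger_gap: 0.0684
```

```bash
python3 go.py .453 -.331 .22 185.7
```

```text
t 11.95 p [ 0.4455 -0.3006  0.2326] rpy [-1.7981e+02 -1.7000e-01 -1.7521e+02] F [0.4 0.8 0.4] M [ 0.03 -0.04 -0.03] gap 0.0684 j7 96.7
dp tool [-0.005  -0.0309  0.0127] dp in target frame [-0.0044 -0.031   0.0126] twist [-0.0032 -0.003  -0.0159]
```

Emit:
{"fn": "step_arm", "kwargs": {
  "targets": [
    {"grip": 0.2, "dp": [-0.005, -0.03, 0.012], "twist": [-0.003, -0.003, -0.016]},
    {"grip": 0.2, "dp": [0, 0, 0], "twist": [0, 0, 0]},
    {"grip": 0.2, "dp": [0, 0, 0], "twist": [0, 0, 0]}
  ]
}}

```text
time: 12.32
tcp_pos: [0.4514, -0.3349, 0.2193]
eef_rot: [180.0, -0.1, -175.1]
wrist_force: [-0.0, -0.2, 0.4]
finger_gap: 0.0684
```

```bash
python3 - <<'E'
from go import *
go(.453,-.331,.15,185.7)
w=cam("wrist"); save(w,"w3.png")
E
```

```text
t 12.32 p [ 0.4514 -0.3349  0.2193] rpy [ 1.8000e+02 -1.0000e-01 -1.7509e+02] F [-0.  -0.2  0.4] M [0.06 0.   0.04] gap 0.0684 j7 99.1
dp tool [-0.0021  0.0037  0.0693] dp in target frame [-0.002   0.0037  0.0693] twist [ 0.     -0.0017 -0.0138]
```

View pics/w3.png

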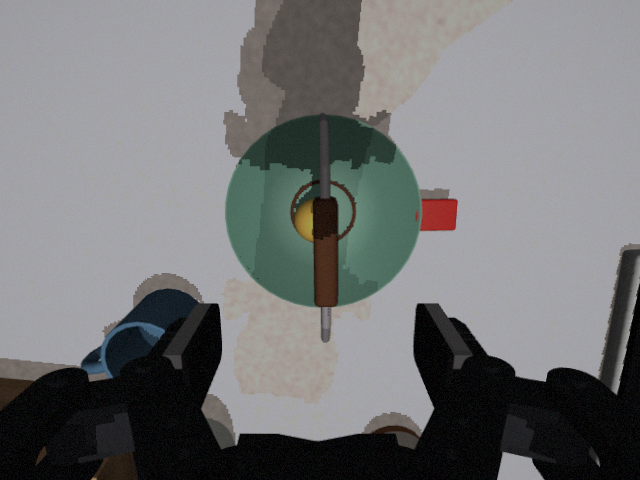

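```bash
python3 - <<'E'
from go import *
w=cam("wrist"); im=w["pixels"]; hsv=cv2.cvtColor(im,cv2.COLOR_RGB2HSV)
m=cv2.inRange(hsv,(3,60,30),(18,255,160)); m[:190]=0;m[312:]=0;m[:,:308]=0;m[:,345:]=0
c=max(cv2.findContours(m,0,1)[0],key=cv2.contourArea); r=cv2.minAreaRect(c); print(r)
b=cv2.boxPoints(r); W=plane(w,b,.132); print(W.round(4),W.mean(0))
e=[(W[0]+W[1])/2-(W[2]+W[3])/2,(W[1]+W[2])/2-(W[3]+W[0])/2]
for v in e: print(np.linalg.norm(v),np.degrees(np.arctan2(v[1],v[0])))
g=cv2.inRange(hsv,(60,50,25),(95,255,255)); c=max(cv2.findContours(g,0,1)[0],key=cv2.contourArea)
P=plane(w,cv2.convexHull(c).reshape(-1,2),.026); A=np.c_[2*P[:,:2],np.ones(len(P))]; s=np.linalg.lstsq(A,(P[:,:2]**2).sum(1),rcond=None)[0]; print("dish",s[:2],np.sqrt(s[2]+s[:2]@s[:2]))
l=cv2.inRange(hsv,(0,150,100),(6,255,255)); y,x=np.nonzero(l[190:240,415:465]); L=plane(w,np.c_[x+415.,y+190.],.0255).mean(0); v=L[:2]-s[:2]; print("lug",L,np.degrees(np.arctan2(v[1],v[0])),np.linalg.norm(v))
print(robot.get_state()["tcp_pos"])
# brown ring & ball
print("ball approx",plane(w,[[308,221]],.024))
E
```

```text
((327.70440673828125, 254.1160125732422), (30.641799926757812, 106.431640625), 3.012787342071533)
[[ 0.4846 -0.3369  0.132 ]
 [ 0.4215 -0.3389  0.132 ]
 [ 0.4209 -0.3221  0.132 ]
 [ 0.4841 -0.3189  0.132 ]] [ 0.45276724 -0.32919388  0.132     ]
0.01741832859672204 -88.29960547735587
0.06317935376449643 -177.64896110488795
dish [ 0.45394615 -0.33551756] 0.07515340808790875
lug [ 0.44312033 -0.23678496  0.0255    ] 96.25736192524478 0.09932433528858456
[ 0.45123244 -0.33493562  0.21942025]
ball approx [[ 0.4574889  -0.34232616  0.024     ]]
```

```bash
python3 - <<'E'
from go import *
w=cam("wrist")
W=plane(w,[[325.5,199],[326.3,304],[326,252]],.134); print(W); v=W[0]-W[1]; print(np.degrees(np.arctan2(v[1],v[0])))
v=plane(w,[[324,118],[326,340]],.07)
go(*W[2][:2],.13,185.5)
E
```

```text
[[ 0.42018029 -0.33320828  0.134     ]
 [ 0.48153349 -0.32714941  0.134     ]
 [ 0.45006989 -0.3302052   0.134     ]]
-174.36010512491436
t 12.47 p [ 0.4514 -0.3348  0.2196] rpy [-1.7994e+02 -1.1000e-01 -1.7500e+02] F [-0.2 -0.2 -0.1] M [ 0.01 -0.   -0.01] gap 0.068 j7 99.2
dp tool [0.0007 0.0048 0.0896] dp in target frame [0.0009 0.0047 0.0896] twist [-0.001  -0.0019 -0.0087]
```

Emit:
{"fn": "step_arm", "kwargs": {
  "targets": [
    {"grip": 0.2, "dp": [0, 0.005, 0.03], "twist": [-0.001, -0.002, -0.009]},
    {"grip": 0.2, "dp": [0, 0, 0.025], "twist": [0, 0, 0]},
    {"grip": 0.2, "dp": [0, 0, 0.02], "twist": [0, 0, 0]},
    {"grip": 0.2, "dp": [0, 0, 0], "twist": [0, 0, 0]}
  ]
}}

```text
time: 12.98
tcp_pos: [0.453, -0.3261, 0.1457]
eef_rot: [-179.8, 0.2, -174.2]
wrist_force: [-0.3, -0.3, 0.0]
finger_gap: 0.0683
```

```bash
python3 go.py .4515 -.3302 .107 185.6
```

```text
t 12.97 p [ 0.453  -0.3261  0.1457] rpy [-179.83    0.22 -174.16] F [-0.3 -0.3  0. ] M [-0.09  0.    0.01] gap 0.0683 j7 94.4
dp tool [ 0.0021 -0.0038  0.0387] dp in target frame [ 0.0019 -0.004   0.0387] twist [-0.0029  0.0038  0.0042]
```

Emit:
{"fn": "step_arm", "kwargs": {
  "targets": [
    {"grip": 0.2, "dp": [0.002, -0.004, 0.015], "twist": [-0.003, 0.004, 0.004]},
    {"grip": 0.2, "dp": [0, 0, 0.012], "twist": [0, 0, 0]},
    {"grip": 0.2, "dp": [0, 0, 0.008], "twist": [0, 0, 0]},
    {"grip": 0.2, "dp": [0, 0, 0], "twist": [0, 0, 0]}
  ]
}}

```text
time: 13.48
tcp_pos: [0.4528, -0.3305, 0.1106]
eef_rot: [-179.9, 0.1, -174.4]
wrist_force: [0.2, -0.3, 1.1]
finger_gap: 0.0683
```

```bash
python3 go.py .4515 -.3302 .107 185.6
```

```text
t 13.47 p [ 0.4528 -0.3305  0.1106] rpy [-1.7989e+02  1.4000e-01 -1.7438e+02] F [ 0.2 -0.3  1.1] M [ 0.01  0.02 -0.01] gap 0.0683 j7 92.4
dp tool [0.0013 0.0005 0.0036] dp in target frame [0.0013 0.0005 0.0036] twist [-0.002   0.0025  0.0003]
```

Emit:
{"fn": "step_arm", "kwargs": {
  "targets": [
    {"grip": 0.2, "dp": [0.001, 0.001, 0.004], "twist": [-0.002, 0.002, 0]},
    {"grip": 0.2, "dp": [0, 0, 0], "twist": [0, 0, 0]},
    {"grip": 0.2, "dp": [0, 0, 0], "twist": [0, 0, 0]}
  ]
}}

```text
time: 13.85
tcp_pos: [0.4523, -0.3296, 0.107]
eef_rot: [-180.0, 0.1, -174.4]
wrist_force: [-0.1, 0.7, -0.3]
finger_gap: 0.0682
```

```bash
python3 go.py .4515 -.3302 .107 185.6; python3 - <<'E'
from h import *
w=cam("wrist"); save(w,"w4.png")
E
```

```text
t 13.85 p [ 0.4523 -0.3296  0.107 ] rpy [-1.7997e+02  1.0000e-01 -1.7438e+02] F [-0.1  0.7 -0.3] M [ 0.02  0.03 -0.04] gap 0.0682 j7 92.2
dp tool [ 0.0008 -0.0005 -0.    ] dp in target frame [ 0.0008 -0.0005 -0.    ] twist [-0.0006  0.0017  0.0004]
```

View pics/w4.png

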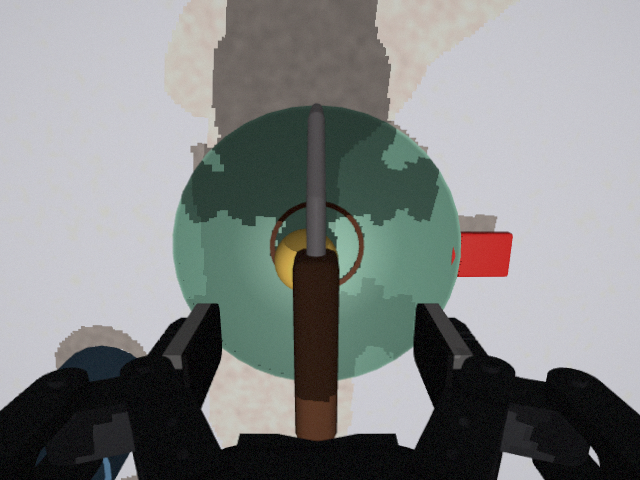

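The grip is centred between the fingers at column 316, and the ball is inside the brown circle. I'll close in stages.

Emit:
{"fn": "step_arm", "kwargs": {
  "targets": [
    {"grip": 0.6, "dp": [0, 0, 0], "twist": [0, 0, 0]},
    {"grip": 0.7, "dp": [0, 0, 0], "twist": [0, 0, 0]},
    {"grip": 0.76, "dp": [0, 0, 0], "twist": [0, 0, 0]},
    {"grip": 0.8, "dp": [0, 0, 0], "twist": [0, 0, 0]},
    {"grip": 0.84, "dp": [0, 0, 0], "twist": [0, 0, 0]}
  ]
}}

```text
time: 14.52
tcp_pos: [0.4524, -0.3301, 0.1073]
eef_rot: [-179.9, 0.1, -174.4]
wrist_force: [-0.1, -0.5, -0.9]
finger_gap: 0.0136
```

Emit:
{"fn": "step_arm", "kwargs": {
  "targets": [
    {"grip": 0.88, "dp": [0, 0, 0], "twist": [0, 0, 0]},
    {"grip": 0.94, "dp": [0, 0, 0], "twist": [0, 0, 0]},
    {"grip": 1, "dp": [0, 0, 0], "twist": [0, 0, 0]},
    {"grip": 1, "dp": [0, 0, 0], "twist": [0, 0, 0]},
    {"grip": 1, "dp": [0, 0, 0], "twist": [0, 0, 0]}
  ]
}}

```text
time: 15.15
tcp_pos: [0.4525, -0.3302, 0.1075]
eef_rot: [-179.9, 0.1, -174.4]
wrist_force: [-0.1, -0.6, 0.0]
finger_gap: 0.0133
```

```bash
python3 go.py .4515 -.3302 .115 185.6; python3 - <<'E'
from h import *
w=cam("wrist"); save(w,"w5.png")
E
```

```text
t 15.15 p [ 0.4525 -0.3302  0.1075] rpy [-1.7991e+02  1.3000e-01 -1.7441e+02] F [-0.1 -0.6  0. ] M [ 0.   -0.01  0.02] gap 0.0133 j7 92.2
dp tool [ 0.001   0.0001 -0.0075] dp in target frame [ 0.001   0.0001 -0.0075] twist [-0.0016  0.0023 -0.0002]
```

View pics/w5.png

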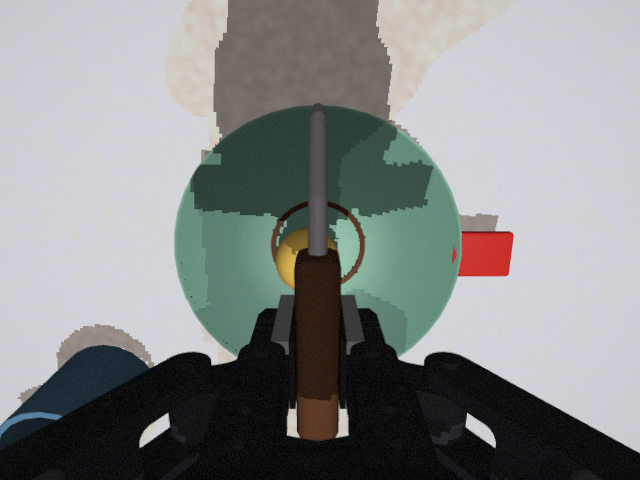

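The grip holds at a 13 mm gap and the ball is inside the circle. I'll lift gently.

Emit:
{"fn": "step_arm", "kwargs": {
  "targets": [
    {"grip": 1, "dp": [0, 0, -0.003], "twist": [0, 0, 0]},
    {"grip": 1, "dp": [0, 0, -0.005], "twist": [0, 0, 0]},
    {"grip": 1, "dp": [0, 0, -0.005], "twist": [0, 0, 0]},
    {"grip": 1, "dp": [0, 0, -0.005], "twist": [0, 0, 0]},
    {"grip": 1, "dp": [0, 0, -0.003], "twist": [0, 0, 0]}
  ]
}}

```text
time: 15.82
tcp_pos: [0.4505, -0.3294, 0.1279]
eef_rot: [179.9, -0.1, -174.4]
wrist_force: [-0.6, -0.1, -3.9]
finger_gap: 0.0129
```

```bash
python3 go.py .4525 -.3302 .2275 185.6; python3 - <<'E'
from h import *
w=cam("wrist"); save(w,"w6.png")
E
```

```text
t 15.82 p [ 0.4505 -0.3294  0.1279] rpy [ 1.7992e+02 -1.1000e-01 -1.7440e+02] F [-0.6 -0.1 -3.9] M [-0.01  0.02 -0.08] gap 0.0129 j7 93.6
dp tool [-0.0018 -0.0009 -0.0996] dp in target frame [-0.002  -0.001  -0.0996] twist [ 0.0014 -0.0019  0.    ]
```

View pics/w6.png

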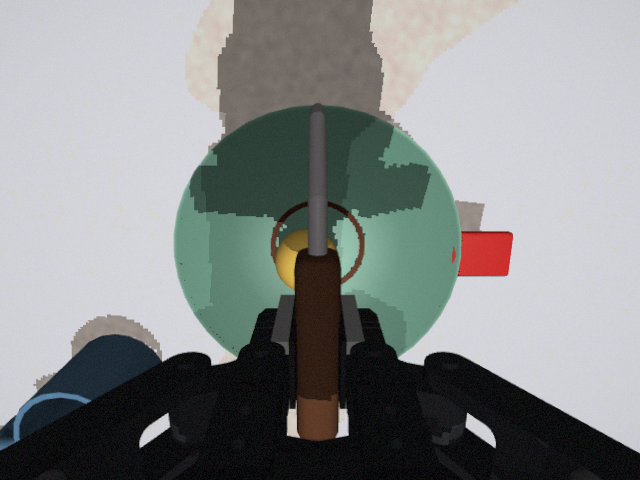

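Emit:
{"fn": "step_arm", "kwargs": {
  "targets": [
    {"grip": 1, "dp": [0, 0, -0.005], "twist": [0.001, -0.002, 0]},
    {"grip": 1, "dp": [0, 0, -0.009], "twist": [0, 0, 0]},
    {"grip": 1, "dp": [0, 0, -0.011], "twist": [0, 0, 0]},
    {"grip": 1, "dp": [0, 0, -0.011], "twist": [0, 0, 0]},
    {"grip": 1, "dp": [0, 0, -0.011], "twist": [0, 0, 0]}
  ]
}}

```text
time: 16.5
tcp_pos: [0.4502, -0.3292, 0.1782]
eef_rot: [180.0, -0.0, -174.4]
wrist_force: [0.1, 0.0, -3.7]
finger_gap: 0.0129
```

```bash
python3 go.py .4515 -.3302 .2275 185.6
```

```text
t 16.5 p [ 0.4502 -0.3292  0.1782] rpy [ 1.7998e+02 -1.0000e-02 -1.7437e+02] F [ 0.1  0.  -3.7] M [-0.02  0.   -0.03] gap 0.0129 j7 96.8
dp tool [-0.0011 -0.0011 -0.0493] dp in target frame [-0.0012 -0.0011 -0.0493] twist [ 0.0003 -0.0002  0.0005]
```

Emit:
{"fn": "step_arm", "kwargs": {
  "targets": [
    {"grip": 1, "dp": [0, 0, -0.011], "twist": [0, 0, 0]},
    {"grip": 1, "dp": [0, 0, -0.011], "twist": [0, 0, 0]},
    {"grip": 1, "dp": [0, 0, -0.011], "twist": [0, 0, 0]},
    {"grip": 1, "dp": [0, 0, -0.009], "twist": [0, 0, 0]},
    {"grip": 1, "dp": [0, 0, -0.005], "twist": [0, 0, 0]}
  ]
}}

```text
time: 17.12
tcp_pos: [0.4505, -0.3292, 0.2294]
eef_rot: [-180.0, 0.1, -174.4]
wrist_force: [-0.3, -0.4, -3.4]
finger_gap: 0.0127
```

```bash
cat > plan.py <<'E'
import sys
from go import *
# plan: world target, yaw target, n rows total -> prints tool-frame dp for next 5 rows at given speed
def plan(x,y,z,yaw,v,w):
    s=robot.get_state(); p=s["tcp_pos"]; go(x,y,z,yaw)
    e=np.array([x,y,z])-p; dist=np.linalg.norm(e[:2]); st=e/dist*v
    dy=(s["eef_rot"][2]-yaw)%360; dy=dy-360 if dy>180 else dy
    print("dist",dist.round(4),"yaw left",dy.round(2))
    yy=s["eef_rot"][2]
    for i in range(5):
        print(R.from_euler("xyz",[180,0,yy],degrees=True).inv().apply(st).round(4)); yy-=w
if __name__=="__main__": plan(*map(float,sys.argv[1:7]))
E
python3 plan.py .5815 .067 .2275 96.5 .008 2
```

```text
t 17.12 p [ 0.4505 -0.3292  0.2294] rpy [-1.7996e+02  6.0000e-02 -1.7436e+02] F [-0.3 -0.4 -3.4] M [ 0.04  0.03 -0.01] gap 0.0127 j7 99.8
dp tool [-0.1693  0.3814  0.0018] dp in target frame [0.3788 0.175  0.0019] twist [2.0000e-04 1.3000e-03 1.5558e+00]
dist 0.4173 yaw left 89.14
[-0.0032  0.0073  0.    ]
[-0.003   0.0074  0.    ]
[-0.0027  0.0075  0.    ]
[-0.0025  0.0076  0.    ]
[-0.0022  0.0077  0.    ]
```

Emit:
{"fn": "step_arm", "kwargs": {
  "targets": [
    {"grip": 1, "dp": [-0.001, 0.002, 0], "twist": [0, 0.001, 0.01]},
    {"grip": 1, "dp": [-0.002, 0.004, 0], "twist": [0, 0, 0.02]},
    {"grip": 1, "dp": [-0.002, 0.005, 0], "twist": [0, 0, 0.03]},
    {"grip": 1, "dp": [-0.002, 0.006, 0], "twist": [0, 0, 0.035]},
    {"grip": 1, "dp": [-0.002, 0.007, 0], "twist": [0, 0, 0.035]}
  ]
}}

```text
time: 17.75
tcp_pos: [0.4581, -0.3029, 0.2282]
eef_rot: [179.9, -0.1, 177.7]
wrist_force: [0.2, 0.1, -3.8]
finger_gap: 0.0128
```

```bash
python3 plan.py .5815 .067 .2275 96.5 .008 2;python3 - <<'E'
from h import *
w=cam("wrist"); save(w,"w7.png")
E
```

```text
t 17.75 p [ 0.4581 -0.3029  0.2282] rpy [ 1.7993e+02 -1.3000e-01  1.7772e+02] F [ 0.2  0.1 -3.8] M [ 0.    0.01 -0.01] gap 0.0128 j7 90.4
dp tool [-0.1085  0.3745  0.0008] dp in target frame [0.3535 0.1644 0.0007] twist [-6.0000e-04 -2.7000e-03  1.4175e+00]
dist 0.3899 yaw left 81.22
[-0.0022  0.0077  0.    ]
[-0.002   0.0078  0.    ]
[-0.0017  0.0078  0.    ]
[-0.0014  0.0079  0.    ]
[-0.0011  0.0079  0.    ]
```

View pics/w7.png

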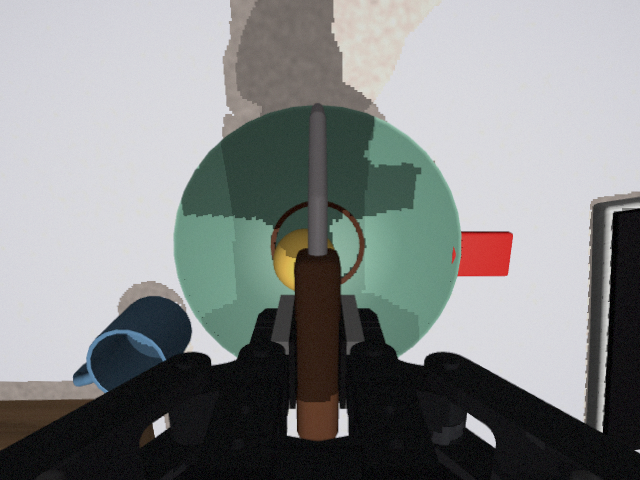

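The ball has hardly moved in the wrist view, at about (301,258). I'll continue at the same gentle pace.

Emit:
{"fn": "step_arm", "kwargs": {
  "targets": [
    {"grip": 1, "dp": [-0.002, 0.008, 0], "twist": [0, -0.002, 0.035]},
    {"grip": 1, "dp": [-0.002, 0.008, 0], "twist": [0, 0, 0.035]},
    {"grip": 1, "dp": [-0.002, 0.008, 0], "twist": [0, 0, 0.035]},
    {"grip": 1, "dp": [-0.001, 0.008, 0], "twist": [0, 0, 0.035]},
    {"grip": 1, "dp": [-0.001, 0.008, 0], "twist": [0, 0, 0.035]}
  ]
}}

```text
time: 18.42
tcp_pos: [0.471, -0.2598, 0.2273]
eef_rot: [179.8, -0.2, 167.4]
wrist_force: [0.6, -0.0, -3.3]
finger_gap: 0.0126
```

Emit:
{"fn": "step_arm", "kwargs": {
  "targets": [
    {"grip": 1, "dp": [-0.001, 0.008, 0], "twist": [0, 0, 0.035]},
    {"grip": 1, "dp": [-0.001, 0.008, 0], "twist": [0, 0, 0.035]},
    {"grip": 1, "dp": [0, 0.008, 0], "twist": [0, 0, 0.035]},
    {"grip": 1, "dp": [0, 0.008, 0], "twist": [0, 0, 0.035]},
    {"grip": 1, "dp": [0, 0.008, 0], "twist": [0, 0, 0.035]}
  ]
}}

```text
time: 19.05
tcp_pos: [0.4845, -0.2188, 0.2265]
eef_rot: [179.8, -0.3, 157.2]
wrist_force: [0.1, 0.4, -3.5]
finger_gap: 0.0131
```

```bash
python3 plan.py .5815 .067 .2275 96.5 .008 2
```

```text
t 19.05 p [ 0.4845 -0.2188  0.2265] rpy [179.83  -0.3  157.17] F [ 0.1  0.4 -3.5] M [-0.01  0.04 -0.04] gap 0.0131 j7 64.2
dp tool [0.0215 0.301  0.    ] dp in target frame [ 0.273   0.1287 -0.001 ] twist [-1.0000e-04 -6.3000e-03  1.0588e+00]
dist 0.3018 yaw left 60.67
[ 0.0006  0.008  -0.    ]
[ 0.0008  0.008  -0.    ]
[ 0.0011  0.0079 -0.    ]
[ 0.0014  0.0079 -0.    ]
[ 0.0017  0.0078 -0.    ]
```

Emit:
{"fn": "step_arm", "kwargs": {
  "targets": [
    {"grip": 1, "dp": [0.001, 0.008, 0], "twist": [0.002, -0.003, 0.035]},
    {"grip": 1, "dp": [0.001, 0.008, 0], "twist": [0.002, -0.003, 0.035]},
    {"grip": 1, "dp": [0.001, 0.008, 0], "twist": [0, -0.001, 0.035]},
    {"grip": 1, "dp": [0.001, 0.008, 0], "twist": [0, 0, 0.035]},
    {"grip": 1, "dp": [0.002, 0.008, 0], "twist": [0, 0, 0.035]}
  ]
}}

```text
time: 19.68
tcp_pos: [0.4974, -0.1769, 0.2258]
eef_rot: [-180.0, -0.0, 146.9]
wrist_force: [0.9, -0.1, -3.8]
finger_gap: 0.0129
```

Emit:
{"fn": "step_arm", "kwargs": {
  "targets": [
    {"grip": 1, "dp": [0.002, 0.008, 0], "twist": [0, -0.001, 0.035]},
    {"grip": 1, "dp": [0.002, 0.008, 0], "twist": [0, 0, 0.035]},
    {"grip": 1, "dp": [0.002, 0.007, 0], "twist": [0, 0, 0.035]},
    {"grip": 1, "dp": [0.003, 0.007, 0], "twist": [0, 0, 0.035]},
    {"grip": 1, "dp": [0.003, 0.007, 0], "twist": [0, 0, 0.035]}
  ]
}}

```text
time: 20.3
tcp_pos: [0.5102, -0.1363, 0.2249]
eef_rot: [-180.0, -0.1, 136.7]
wrist_force: [0.5, -0.1, -3.9]
finger_gap: 0.0131
```

```bash
python3 plan.py .5815 .067 .2275 96.5 .008 2;python3 - <<'E'
from h import *
w=cam("wrist"); save(w,"w8.png")
E
```

```text
t 20.3 p [ 0.5102 -0.1363  0.2249] rpy [-1.7997e+02 -8.0000e-02  1.3669e+02] F [ 0.5 -0.1 -3.9] M [ 0.03 -0.02  0.02] gap 0.0131 j7 37.5
dp tool [ 0.0875  0.1968 -0.0026] dp in target frame [ 0.1939  0.0939 -0.0026] twist [-0.001  -0.0012  0.7014]
dist 0.2154 yaw left 40.19
[ 0.0033  0.0073 -0.0001]
[ 0.0035  0.0072 -0.0001]
[ 0.0038  0.0071 -0.0001]
[ 0.004   0.0069 -0.0001]
[ 0.0042  0.0068 -0.0001]
```

View pics/w8.png

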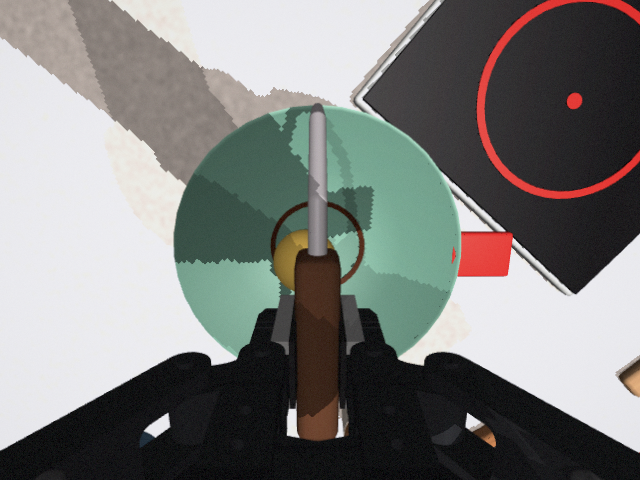

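Emit:
{"fn": "step_arm", "kwargs": {
  "targets": [
    {"grip": 1, "dp": [0.003, 0.007, -0.001], "twist": [0, -0.001, 0.03]},
    {"grip": 1, "dp": [0.004, 0.007, 0], "twist": [0, -0.001, 0.03]},
    {"grip": 1, "dp": [0.004, 0.007, 0], "twist": [0, 0, 0.03]},
    {"grip": 1, "dp": [0.004, 0.007, 0], "twist": [0, 0, 0.03]},
    {"grip": 1, "dp": [0.004, 0.007, 0], "twist": [0, 0, 0.03]}
  ]
}}

```text
time: 20.98
tcp_pos: [0.5225, -0.0952, 0.2253]
eef_rot: [-180.0, -0.1, 128.1]
wrist_force: [-0.2, 0.3, -3.0]
finger_gap: 0.0131
```

Emit:
{"fn": "step_arm", "kwargs": {
  "targets": [
    {"grip": 1, "dp": [0.004, 0.007, 0], "twist": [0, -0.001, 0.03]},
    {"grip": 1, "dp": [0.005, 0.007, 0], "twist": [0, 0, 0.03]},
    {"grip": 1, "dp": [0.005, 0.006, 0], "twist": [0, 0, 0.03]},
    {"grip": 1, "dp": [0.005, 0.006, 0], "twist": [0, 0, 0.03]},
    {"grip": 1, "dp": [0.005, 0.006, 0], "twist": [0, 0, 0.03]}
  ]
}}

```text
time: 21.6
tcp_pos: [0.5348, -0.055, 0.2245]
eef_rot: [-179.9, -0.1, 119.4]
wrist_force: [0.2, 0.2, -4.2]
finger_gap: 0.0129
```

```bash
python3 plan.py .5815 .067 .2175 96.5 .008 2
```

```text
t 21.6 p [ 0.5348 -0.055   0.2245] rpy [-1.7988e+02 -1.1000e-01  1.1942e+02] F [ 0.2  0.2 -4.2] M [ 0.04 -0.03  0.01] gap 0.0129 j7 13.9
dp tool [0.0833 0.1006 0.0069] dp in target frame [0.1159 0.0602 0.007 ] twist [-0.0025 -0.0015  0.4001]
dist 0.1306 yaw left 22.92
[0.0051 0.0062 0.0004]
[0.0053 0.006  0.0004]
[0.0055 0.0058 0.0004]
[0.0057 0.0056 0.0004]
[0.0059 0.0054 0.0004]
```

Emit:
{"fn": "step_arm", "kwargs": {
  "targets": [
    {"grip": 1, "dp": [0.005, 0.006, 0], "twist": [-0.001, -0.001, 0.03]},
    {"grip": 1, "dp": [0.005, 0.006, 0], "twist": [0, -0.001, 0.03]},
    {"grip": 1, "dp": [0.005, 0.006, 0], "twist": [0, 0, 0.03]},
    {"grip": 1, "dp": [0.006, 0.006, 0], "twist": [0, 0, 0.03]},
    {"grip": 1, "dp": [0.006, 0.006, 0], "twist": [0, 0, 0.03]}
  ]
}}

```text
time: 22.22
tcp_pos: [0.5494, -0.0155, 0.2235]
eef_rot: [-179.8, -0.1, 110.8]
wrist_force: [-0.4, 0.2, -2.6]
finger_gap: 0.0131
```

Emit:
{"fn": "step_arm", "kwargs": {
  "targets": [
    {"grip": 1, "dp": [0.006, 0.005, 0], "twist": [0, -0.001, 0.03]},
    {"grip": 1, "dp": [0.006, 0.005, 0], "twist": [0, 0, 0.03]},
    {"grip": 1, "dp": [0.006, 0.005, 0], "twist": [0, 0, 0.03]},
    {"grip": 1, "dp": [0.006, 0.004, 0], "twist": [0, 0, 0.025]},
    {"grip": 1, "dp": [0.006, 0.004, 0], "twist": [0, 0, 0.025]}
  ]
}}

```text
time: 22.85
tcp_pos: [0.5619, 0.0224, 0.2223]
eef_rot: [-179.7, -0.1, 102.7]
wrist_force: [-0.0, -0.2, -3.4]
finger_gap: 0.0125
```

```bash
python3 plan.py .5815 .067 .2175 96.5 .006 1
```

```text
t 22.85 p [0.5619 0.0224 0.2223] rpy [-1.7968e+02 -6.0000e-02  1.0267e+02] F [-0.  -0.2 -3.4] M [ 0.06 -0.05 -0.01] gap 0.0125 j7 -8.3
dp tool [0.0392 0.0289 0.0047] dp in target frame [0.0421 0.0245 0.0048] twist [-0.0056 -0.0008  0.1077]
dist 0.0487 yaw left 6.17
[0.0048 0.0036 0.0006]
[0.0049 0.0035 0.0006]
[0.005  0.0034 0.0006]
[0.005  0.0033 0.0006]
[0.0051 0.0032 0.0006]
```

Now I'll slow down gradually.

Emit:
{"fn": "step_arm", "kwargs": {
  "targets": [
    {"grip": 1, "dp": [0.006, 0.004, 0], "twist": [-0.002, -0.001, 0.02]},
    {"grip": 1, "dp": [0.005, 0.004, 0], "twist": [-0.002, 0, 0.02]},
    {"grip": 1, "dp": [0.005, 0.003, 0], "twist": [-0.001, 0, 0.015]},
    {"grip": 1, "dp": [0.004, 0.003, 0], "twist": [0, 0, 0.015]},
    {"grip": 1, "dp": [0.004, 0.002, 0], "twist": [0, 0, 0.01]}
  ]
}}

```text
time: 23.48
tcp_pos: [0.5739, 0.051, 0.2221]
eef_rot: [-180.0, 0.0, 97.8]
wrist_force: [-0.5, 0.1, -3.7]
finger_gap: 0.0126
```

```bash
python3 plan.py .5815 .067 .2175 96.5 .003 1
```

```text
t 23.48 p [0.5739 0.051  0.2221] rpy [-1.7997e+02  1.0000e-02  9.7800e+01] F [-0.5  0.1 -3.7] M [0.02 0.   0.03] gap 0.0126 j7 -15.2
dp tool [0.0149 0.0097 0.0046] dp in target frame [0.0151 0.0094 0.0046] twist [-0.0006  0.0003  0.0228]
dist 0.0178 yaw left 1.3
[0.0025 0.0016 0.0008]
[0.0025 0.0016 0.0008]
[0.0026 0.0016 0.0008]
[0.0026 0.0015 0.0008]
[0.0026 0.0015 0.0008]
```

Emit:
{"fn": "step_arm", "kwargs": {
  "targets": [
    {"grip": 1, "dp": [0.003, 0.002, 0.001], "twist": [0, 0, 0.006]},
    {"grip": 1, "dp": [0.003, 0.002, 0.001], "twist": [0, 0, 0.006]},
    {"grip": 1, "dp": [0.003, 0.002, 0.001], "twist": [0, 0, 0.004]},
    {"grip": 1, "dp": [0.002, 0.001, 0.001], "twist": [0, 0, 0]},
    {"grip": 1, "dp": [0.001, 0.001, 0], "twist": [0, 0, 0]}
  ]
}}

```text
time: 24.1
tcp_pos: [0.5806, 0.0647, 0.2177]
eef_rot: [-179.9, 0.0, 96.8]
wrist_force: [0.4, -0.5, -3.2]
finger_gap: 0.0131
```

Emit:
{"fn": "step_arm", "kwargs": {
  "targets": [
    {"grip": 1, "dp": [0, 0, 0], "twist": [0, 0, 0]},
    {"grip": 1, "dp": [0, 0, 0], "twist": [0, 0, 0]}
  ]
}}

```text
time: 24.35
tcp_pos: [0.5807, 0.0646, 0.2177]
eef_rot: [-179.9, 0.0, 96.8]
wrist_force: [-0.3, 0.5, -3.4]
finger_gap: 0.0132
```

```bash
python3 go.py .5815 .067 .2175 96.5 ;python3 - <<'E'
from h import *
for n in ("wrist","side","top"):
    w=cam(n); save(w,n+"9.png")
    if n=="side": cv2.imwrite("pics/side9z.png",cv2.resize(w["pixels"][110:260,260:430,::-1],None,fx=4,fy=4,interpolation=2))
    if n=="top": cv2.imwrite("pics/top9z.png",cv2.resize(w["pixels"][90:260,110:330,::-1],None,fx=3.5,fy=3.5,interpolation=2))
E
```

```text
t 24.35 p [0.5807 0.0646 0.2177] rpy [-1.7994e+02  3.0000e-02  9.6800e+01] F [-0.3  0.5 -3.4] M [ 0.01 -0.05 -0.01] gap 0.0132 j7 -17.4
dp tool [0.0023 0.0011 0.0001] dp in target frame [0.0023 0.0011 0.0002] twist [-0.0011  0.0006  0.0053]
```

View pics/wrist9.png

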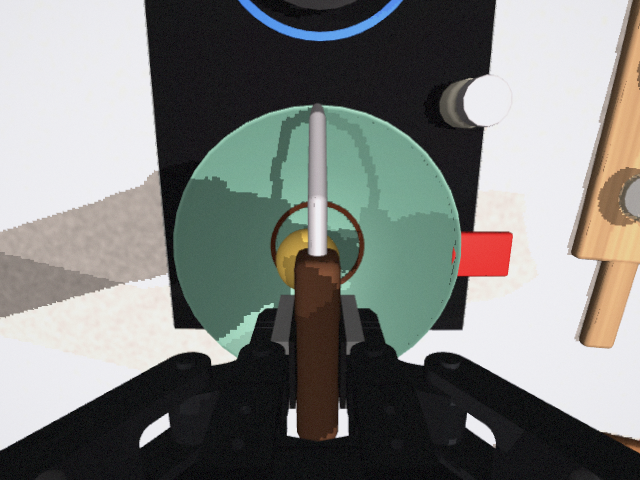

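View pics/side9z.png

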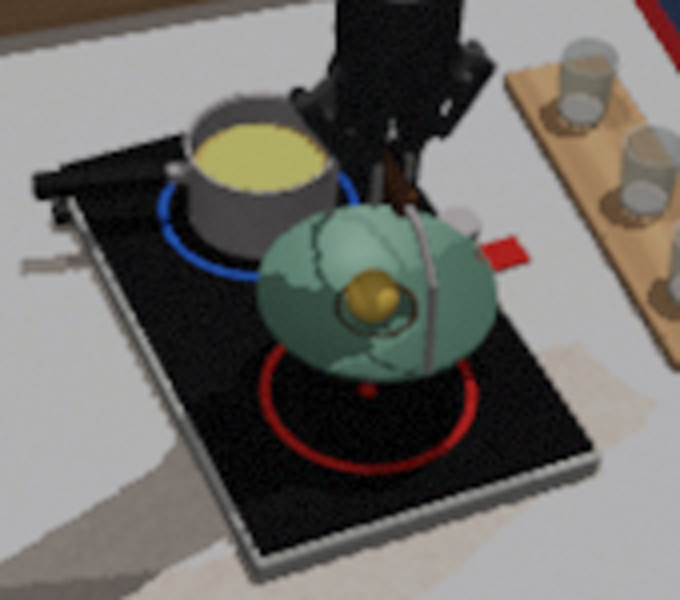

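View pics/top9z.png

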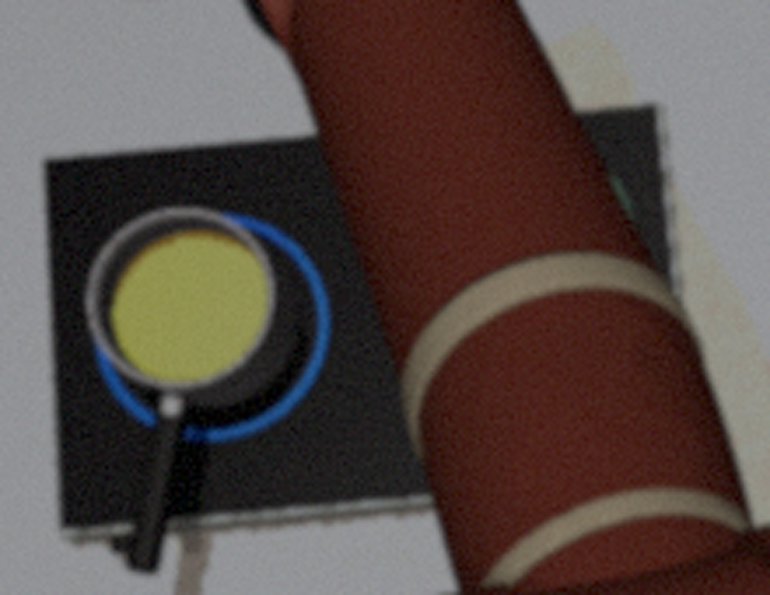

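The wrist view shows the dish over the ring, the ball inside the brown circle at (303,258), and the lug pointing to the far edge. I'll make one small correction and check it from the side.

Emit:
{"fn": "step_arm", "kwargs": {
  "targets": [
    {"grip": 1, "dp": [0.001, 0.0005, 0], "twist": [0, 0, 0.003]},
    {"grip": 1, "dp": [0.001, 0.0005, 0], "twist": [0, 0, 0.002]},
    {"grip": 1, "dp": [0, 0, 0], "twist": [0, 0, 0]},
    {"grip": 1, "dp": [0, 0, 0], "twist": [0, 0, 0]}
  ]
}}

```text
time: 25.0
tcp_pos: [0.5815, 0.0668, 0.2178]
eef_rot: [-179.9, 0.0, 96.5]
wrist_force: [-0.7, 0.5, -3.3]
finger_gap: 0.0128
```

```bash
python3 go.py .5815 .067 .2175 96.5 ;python3 - <<'E'
from h import *
s=cam("side"); hsv=cv2.cvtColor(s["pixels"],cv2.COLOR_RGB2HSV)
g=cv2.inRange(hsv,(60,40,25),(95,255,255)); g[:155]=0;g[210:]=0;g[:,:318]=0;g[:,390:]=0
c=max(cv2.findContours(g,0,1)[0],key=cv2.contourArea); H=cv2.convexHull(c).reshape(-1,2)
for z in (.131,.136,.141):
    P=plane(s,H,z); A=np.c_[2*P[:,:2],np.ones(len(P))]; q=np.linalg.lstsq(A,(P[:,:2]**2).sum(1),rcond=None)[0]; print(z,"dish",q[:2].round(4),np.sqrt(q[2]+q[:2]@q[:2]).round(4))
l=cv2.inRange(hsv,(0,150,80),(6,255,255)); y,x=np.nonzero(l[160:185,375:400]); L=plane(s,np.c_[x+375.,y+160.],.1355).mean(0); print("lug",L,"expected",.5815+.095*np.cos(np.radians(6.5)),.067+.095*np.sin(np.radians(6.5)))
y=cv2.inRange(hsv,(18,120,60),(32,255,255)); yy,xx=np.nonzero(y[170:200,340:370]); print("ball",plane(s,[[xx.mean()+340,yy.mean()+170]],.110+.024))
w=cam("wrist"); print("wrist dish/lug:"); hs=cv2.cvtColor(w["pixels"],cv2.COLOR_RGB2HSV); l=cv2.inRange(hs,(0,150,80),(6,255,255)); y,x=np.nonzero(l[225:285,457:520]); L=plane(w,np.c_[x+457.,y+225.],.1355).mean(0); v=L[:2]-robot.get_state()["tcp_pos"][:2]; print(L,np.degrees(np.arctan2(v[1],v[0])),np.linalg.norm(v))
# far edge of tray in wrist view
e=plane(w,[[491,60],[462,325]],.03); v=e[0]-e[1]; print("tray far edge dir -90:",np.degrees(np.arctan2(v[1],v[0]))-90)
print("salt top",plane(w,[[487,101]],.055+.03))
E
python3 pot.py
```

```text
t 25.0 p [0.5815 0.0668 0.2178] rpy [-1.7995e+02  3.0000e-02  9.6480e+01] F [-0.7  0.5 -3.3] M [ 0.03 -0.05  0.06] gap 0.0128 j7 -17.9
dp tool [0.0002 0.     0.0003] dp in target frame [0.0002 0.     0.0003] twist [-0.0009  0.0005 -0.0003]
0.131 dish [0.5688 0.0698] 0.0744
0.136 dish [0.5671 0.0651] 0.074
0.141 dish [0.5654 0.0604] 0.0736
lug [0.67468141 0.07396259 0.1355    ] expected 0.6758893262892758 0.07775430530795115
ball [[0.57643301 0.06119333 0.134     ]]
wrist dish/lug:
[0.67351475 0.07697148 0.1355    ] 6.309476915343903 0.09257414924589236
tray far edge dir -90: 5.834360001882558
salt top [[0.67609716 0.16147899 0.085     ]]
pot rim c [0.5498 0.2318] 0.059 46 68 to blue [0.0089 0.0334]
```

```bash
sed -i 's/(120,110,300,240)/(130,140,195,205)/' pot.py; python3 pot.py; python3 - <<'E'
from h import *
w=cam("wrist"); save(w,"w10.png"); s=robot.get_state(); print(s["time"],s["tcp_pos"],s["eef_rot"],s["dq"].round(2))
E
```

```text
pot rim c [0.5592 0.2638] 0.0579 85 90 to blue [-0.0005  0.0014]
25.25 [0.58150575 0.06674684 0.21772918] [-1.79948443e+02  2.66999447e-02  9.64791856e+01] [ 0.04 -0.03  0.08  0.03 -0.02  0.01 -0.04]
```

View pics/w10.png

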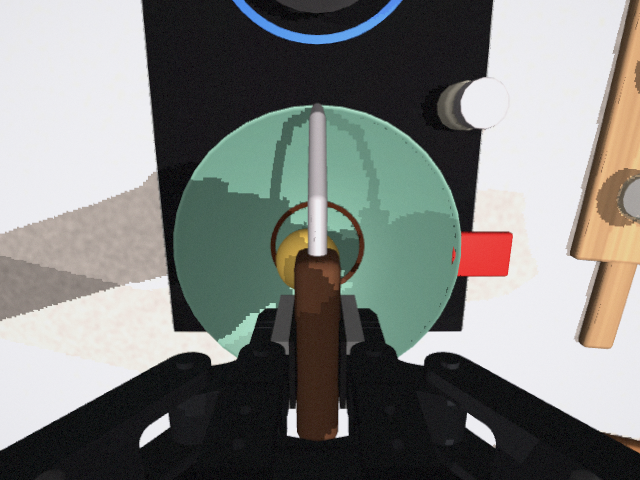

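The dish is still and level, and the ball is inside the circle at (302,258). The lug, at (486,254), points at the far edge. I'm handing in.

```bash
python3 -c "
from workcell import robot; print(robot.finish_job()); print(robot.get_state()['tcp_pos'])"
```

```text
the job is handed in; nothing more can be done
None
the job is handed in; nothing more can be done
```

The job is done and handed in at about 25 s. I slid the smaller saucepan by its handle into the blue ring and released it. Then I lifted the green dish by its wooden grip, turned it about 89° on the way, and was holding it over the red ring when I handed in.

**Last checks:**
- **Saucepan:** its centre is about 1.5 mm from the blue ring's centre.
- **Dish position:** the tool is within 1 mm of the red ring's centre and level to about 0.1°. The underside is about 80 mm above the tray, worked out from the tool height at the grasp rather than seen directly.
- **Dish direction:** the lug points along about 6.3–6.5°, against a tray direction of 6.5°.
- **Cheese ball:** it was inside the brown circle in every picture and barely moved.
- **Bystanders:** the salt cellar is at the same place in the before and after side pictures. I did not measure the mug and jar again, but nothing came near them.

**Checks that disagreed:**
- A side-view circle fit put the dish about 14 mm off in x. The arch cut off part of the outline and the fitted radius came out too small, so I did not use it.
- One saucepan fit was thrown off by a search area that took in more than the pan. Repeating it with a tighter area gave the 1.5 mm figure.
- The wrist view gave the tray's edge as 5.8° from hand-picked points, against 6.5° from the rings.
- Two hand-picked readings of the salt cellar's position differed by about 9 mm.

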